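Push a lens carrier through the port of a curing box and shut it

TASK

Pick up the wooden push stick and use it to push the grey lens carrier along the bench, through the port and on until it is wholly inside the curing box, beyond the wall, touching neither the carrier with the gripper or arm nor the wall around the port with anything. Then draw the stick out, lay it flat on its underside on the bench in front of the box, and slide the shutter fully shut by its lug. Leave everything else on the bench where it is.

Things in the scene. Friction and masses are not known exactly. Their poses are not given: they have to be found in the camera images.
- port_wall: Grey upright front wall of the curing box, fixed, 8 mm thick, 100 mm high. Origin: middle of the port, at bench level, in the wall's outer face. y points level, straight out of the port; x runs along the wall (x from -100 to 200 mm). The port is a rectangular opening 98 mm wide (x -49 to 49) and 62 mm high, down to the bench: no sill.
- box_shell: Rest of the low fixed curing box behind the port wall, same origin and axes: clear roof (top at 104 mm), clear +x end, no floor: things slide on the bench. Inner space y from -8 to -212 mm, x from -92 to 192. A black block on the roof at x 160, y -190 reaches up to 126 mm.
- shutter (a joint): Aluminium shutter sliding along the wall's x, just outside it (plate 114 mm wide, y 4 to 9 mm, z 5 to 93). Value in m: how far its middle stands from the port's middle towards the wall's +x; 0 = fully shut, at its stop; at most 0.135. Above 0.106 the port is wholly clear. It starts so, stays where it is left, and takes 2 to 4 N to slide.
- shutter_lug (a point): Black upright lug on top of the shutter's middle, 16 mm (along x) x 12 mm in section, standing from 86 to 152 mm above the bench; this point is on its axis, 130 mm above the bench. Push it towards the wall's -x to shut.
- carrier: Loose grey plastic lens carrier, a flat tray 78 mm (its x) x 110 mm (its y) x 22 mm high with a clear dome lens and a small ridge on top, 38 mm high in all; about 0.18 kg. Origin: centre of its underside. Lies on the bench before the port, long axis (y) roughly along the port's y; the end at its +y is the flat rear end, away from the port.
- push_stick_grip (a point): Loose wooden push stick (0.14 kg). This point: in its upright handle, 42 mm above its underside. Handle 30 mm (stick's x) x 20 mm (stick's y) x 62 mm high; from its foot a bar 14 mm wide and high runs along its +x to a flat cross head 60 mm wide (y), 24 mm high, whose front face is 115 mm ahead of this point. The underside is flat throughout.
- glue: bystander: upright glue bottle, 48 mm across, 130 mm high; origin under its centre
- tape_roll: bystander: roll of paper tape lying flat, 90 mm across, 24 mm high; origin under its centre
- brush: bystander: lying brush, 170 mm long
- mask: bystander: finished grey mask with clear dome lying flat, 125 x 185 mm, about 40 mm high; origin under its centre
Mind the look-alikes: they are no part of the job. Several things look just like the part that bears push_stick_grip: the one meant starts farthest to the robot's right. What is shaped like the carrier but red is not meant.

How it is judged:
By the outcome, as a careful person would: the job done as asked, in the order asked, and still so for the second after the job is handed in, with the robot touching nothing.
It also fails if it takes over 64 s, if anything falls off the work surface, if the arm or the gripper's body presses on something with over 40 N, if the wrist force passes 120 N, or if a joint passes its speed limit or range.

ROBOT

A 6-joint arm with a two-finger parallel gripper is mounted at the origin on the work surface. World frame = base frame: x ahead of the robot, y to its left, z up, the work surface at z = 0. Lengths are in mm, angles in rad, forces in N, time in s.
With the tool pointing down it reaches from about 350 to 775 mm from the base axis. Payload 7.3 kg.
Tool frame: the origin (TCP) lies at the very end of the fingers, on their centre line; the grasp point (between the pads) lies 19 mm behind it; x points along the fingers, y is the direction in which the jaws open and shut, and the axes are right-handed (so a half turn about x gives the same grasp; the last joint's range is limited). The gripper opens to 92 mm and grips with 3 to 60 N. Pads are 19 mm wide; open, the fingers measure 130 mm over their backs; the gripper's body (75 mm by 190 mm) begins 47 mm behind the grasp point.
Start: joints at [-1.469, 0.342, 1.524, -0, 1.275, -0.146], TCP at [128.789, -508.978, 226.741] pointing down, gripper open.
Joint ranges: [-2.53, 2.53], [-0.77, 2.02], [0.04, 2.7], [-1, 4.14], [0.28, 2.66], [-3.11, 3.11]. Speed limits (rad/s): [2.57, 2.57, 3.14, 3.14, 3.14, 3.14].

INTERFACE

Orientations are given as [roll, pitch, yaw] about the fixed x, y, z axes, in that order (R = Rz(yaw) Ry(pitch) Rx(roll)).
In Python, from plant import sensors, capture, bot gives the robot as it stands.
- The arm moves only by the shell command python3 -m crank 'ROWS' [OPENING]. ROWS is JSON, a list of rows, each an object of numbers: "dx", "dy", "dz": the shift along the tool's x, y, z in cm; "spin": the turn about the tool's x in rad. A call has 1 to 20 rows; each row is the pose to reach, as a shift and turn from the pose commanded when the call began, along the tool's axes at that moment; what a row does not reach only later rows make up. A row lasts 1/12 s, in which the tool goes at most 41.7 mm and 7.16 degrees, less where a joint would pass 70% of its speed; a pose out of reach is approached as far as the arm can. A call with a gripper value outside its range is refused whole. OPENING is the opening in per cent of the stroke, from 0 (shut) to 100 (fully open), set as the call begins (- or left out, the last holds). The fingers move at their own pace and stop on an object; the grip force is fixed at half the most. Time passes only in rows, so rows that repeat a pose let the fingers close. It gives the time, the measured TCP pose, the force and the opening at its end, in the units of the state.
- sensors.get_obs(): the state, without advancing time (a new reading comes with each control period).
- capture(name): name is "scene" or "top" or "wrist"; returns a dict with "frame" (480x640x3 uint8, blue, green, red), "vfov" (degrees; the focal length in pixels is half the picture's height over the tangent of half this angle, whatever the lens; pixels are square), "cx", "cy" (the principal point, pixels), "view" (4x4, takes a point from world to camera coordinates); the wrist camera has in their place "mount" (4x4, takes a point from camera to tool coordinates, whose origin is the TCP and whose axes are the tool frame's). Camera axes: x right, y down, z forward; pixel columns grow to the right and rows downward; lengths in mm; the calibration is good to about 2 mm. A picture is of the moment at which its call begins: read the wrist's pose just before it. There is no depth.
- bot.close_job(): hands the job in, once; it reports no verdict.
The state is a dict: "time": time; "joint_positions": joint angles; "dq": joint speeds; "tau": joint torques, N m; "tool_pos": TCP position; "tcp_rot": TCP orientation; "contact_force": force on the tool from outside, world axes, zero at the start; "moment": the same for the moment, N m; "grip_width": finger opening in mm.
Only numpy, scipy, OpenCV 4.12 (cv2) and the standard library are available. Lean on these libraries where they do the work, as an engineer would, in place of code of your own. Each camera call takes 0.05 s, during which the arm holds its last target.

## Working session

There is one attempt and no reset: what is moved stays moved. The work goes in short steps, Python scripts to look and compute and a shell command to move; the robot and the scene stay as the last step left them, time stands still between calls to the robot, and variables do not carry over. Pictures are saved under pics/ and viewed, and the job is handed in when it is done.

```bash
mkdir -p pics; ls; python3 - <<'E'
from plant import sensors, capture, bot
import cv2,numpy as np
print(sensors.get_obs())
for n in ["scene","top","wrist"]:
    c=capture(n); cv2.imwrite(f"pics/{n}0.png",c["frame"])
    print(n,{k:(np.round(v,4).tolist() if k!="frame" else 0) for k,v in c.items()})
E
```

```text
pics
{'time': 0.0, 'joint_positions': array([-1.46901140e+00,  3.42690579e-01,  1.52501010e+00, -2.71592838e-05,
        1.27540753e+00, -1.45984630e-01]), 'dq': array([ 0.00128405, -0.00088209,  0.00152617, -0.00098623, -0.00192832,
       -0.00033155]), 'tau': array([-1.07586322e-03, -4.31245136e+01, -2.44219744e+01,  7.17211794e-02,
        5.57910406e-02, -1.23179148e-04]), 'tool_pos': array([ 128.73153594, -508.55139167,  226.06406545]), 'tcp_rot': array([-1.69964641,  1.56928054,  1.68972373]), 'contact_force': array([ 0.51009195, -0.09574631,  0.41138114]), 'moment': array([-0.02491773,  0.0068025 ,  0.00898525]), 'grip_width': 91.65760394136136}
scene {'frame': 0, 'vfov': 43.5104, 'cx': 324.8631, 'cy': 245.8783, 'view': [[0.3859, 0.9224, -0.0162, -226.8394], [0.6929, -0.3014, -0.655, -305.0151], [-0.6091, 0.2416, -0.7554, 2038.2679], [0.0, 0.0, 0.0, 1.0]]}
top {'frame': 0, 'vfov': 44.1498, 'cx': 310.5576, 'cy': 244.3334, 'view': [[0.0382, -0.9993, -0.0014, 4.3163], [-0.9764, -0.0371, -0.2127, 563.6766], [0.2125, 0.0095, -0.9771, 1462.1921], [0.0, 0.0, 0.0, 1.0]]}
wrist {'frame': 0, 'vfov': 60.2476, 'cx': 318.8506, 'cy': 236.5279, 'mount': [[0.0011, -0.3097, 0.9508, -158.3087], [1.0, 0.0009, -0.0009, 0.6123], [-0.0006, 0.9508, 0.3097, -84.8431], [0.0, 0.0, 0.0, 1.0]]}
```

View pics/scene0.png

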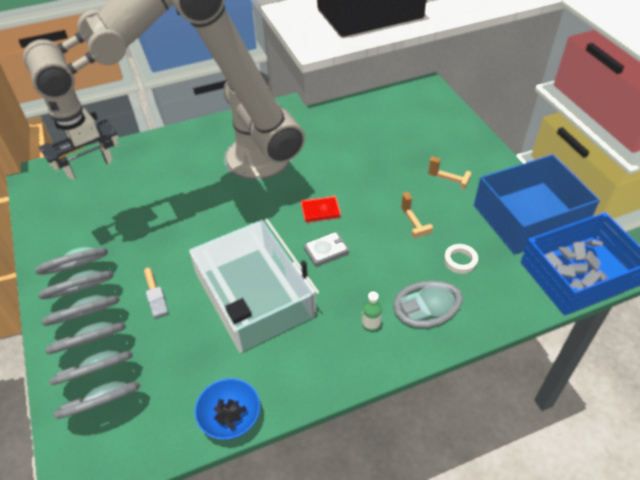

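View pics/top0.png

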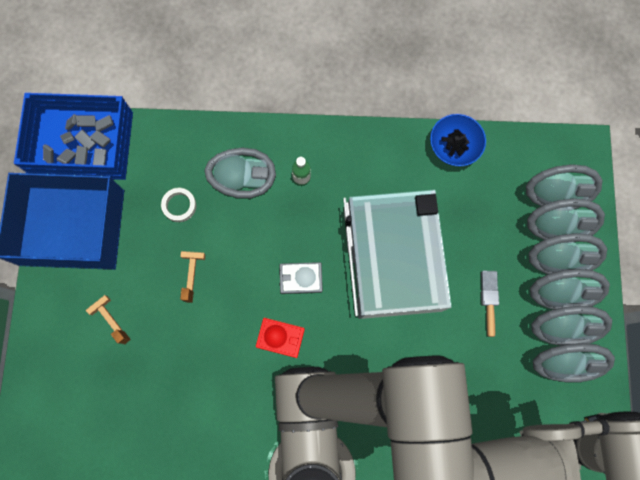

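View pics/wrist0.png

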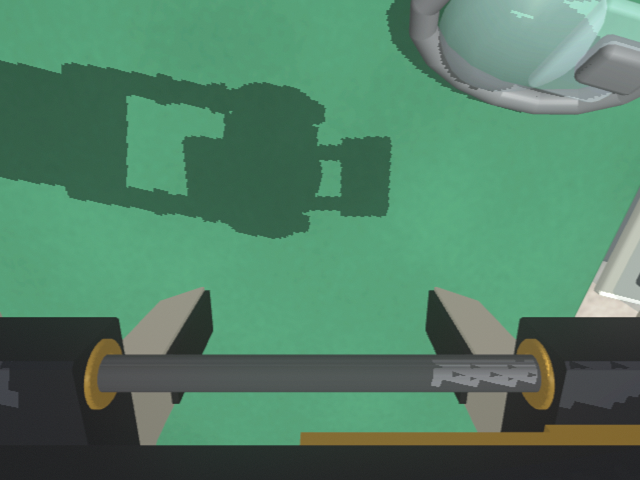

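```bash
cat > h.py <<'E'
import numpy as np,cv2
from plant import sensors, capture
from scipy.spatial.transform import Rotation as Rt
def cam(n):
    c=capture(n); f=c["frame"].shape[0]/2/np.tan(np.radians(c["vfov"]/2))
    if n=="wrist":
        o=sensors.get_obs(); R=Rt.from_euler('xyz',o["tcp_rot"]).as_matrix()
        T=np.eye(4);T[:3,:3]=R;T[:3,3]=o["tool_pos"]; V=np.linalg.inv(T@np.array(c["mount"]))
    else: V=np.array(c["view"])
    return c["frame"],f,c["cx"],c["cy"],V
def ray(C,u,v,z):
    _,f,cx,cy,V=C; d=V[:3,:3].T@np.array([(u-cx)/f,(v-cy)/f,1]); o=-V[:3,:3].T@V[:3,3]
    return o+d*(z-o[2])/d[2]
def proj(C,P):
    _,f,cx,cy,V=C; p=np.atleast_2d(P)@V[:3,:3].T+V[:3,3]
    return np.c_[p[:,0]/p[:,2]*f+cx,p[:,1]/p[:,2]*f+cy]
def crop(img,u0,v0,u1,v1,s,name):
    cv2.imwrite(name,cv2.resize(img[v0:v1,u0:u1],None,fx=s,fy=s,interpolation=cv2.INTER_CUBIC))
E
python3 - <<'E'
from h import *
C=cam("top")
crop(C[0],170,230,370,330,4,"pics/t1.png")
crop(C[0],330,180,460,330,4,"pics/t2.png")
crop(C[0],80,240,220,350,5,"pics/t3.png")
S=cam("scene"); crop(S[0],180,190,360,350,4,"pics/s1.png"); crop(S[0],380,140,500,250,5,"pics/s2.png")
E
```

```text
(no output)
```

View pics/t1.png

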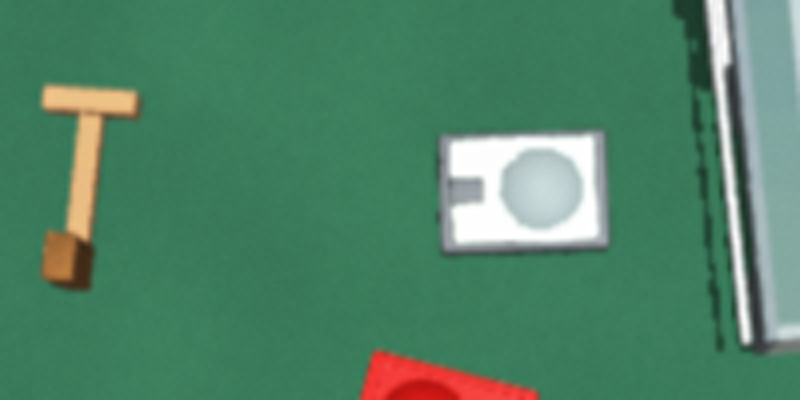

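View pics/t2.png

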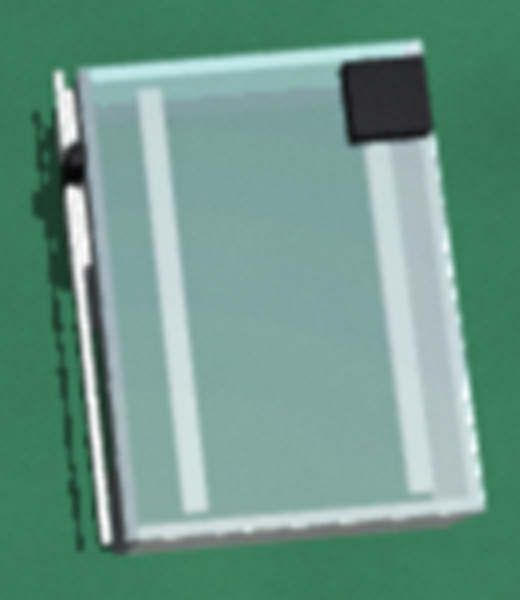

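View pics/t3.png

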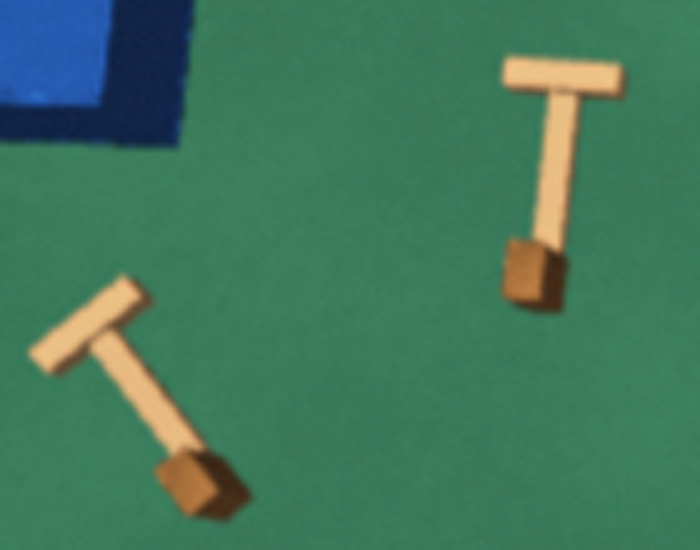

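View pics/s1.png

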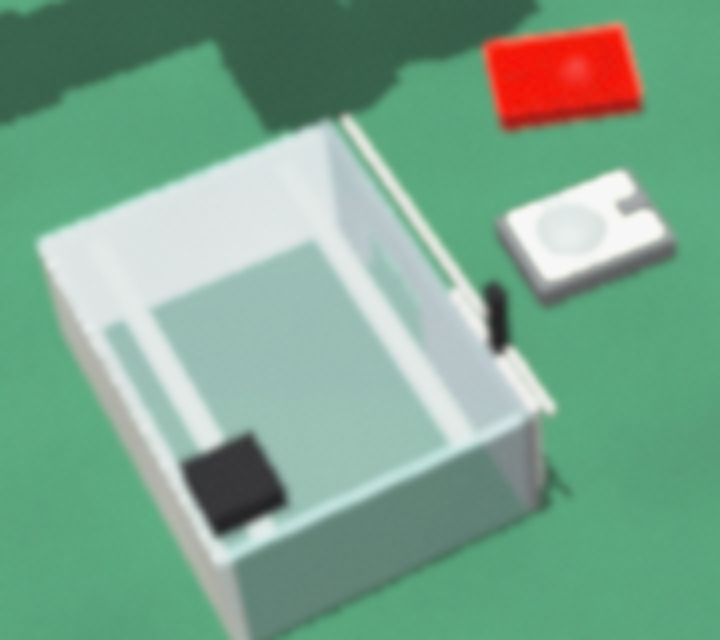

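View pics/s2.png

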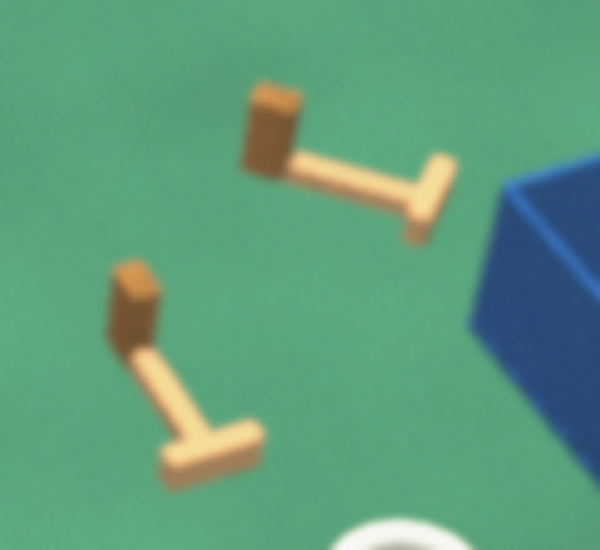

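```bash
cat > fit.py <<'E'
from h import *
from scipy.optimize import least_squares
def P(p,l): 
    c,s=np.cos(p[2]),np.sin(p[2]); l=np.array(l,float)
    return np.c_[p[0]+c*l[:,0]-s*l[:,1],p[1]+s*l[:,0]+c*l[:,1],l[:,2]]
def uncrop(pts,u0,v0,s): return (np.array(pts,float)+.5)/s-.5+[u0,v0]
def fit(obs,x0):
    # obs: list of (C, local pts, pix)
    f=lambda p: np.concatenate([(proj(C,P(p,l))-px).ravel() for C,l,px in obs])
    r=least_squares(f,x0,loss='soft_l1'); return r.x,[np.round((proj(C,P(r.x,l))-px),1).tolist() for C,l,px in obs]
E
python3 - <<'E'
from fit import *
T=cam("top");S=cam("scene")
lt=[[115,30,24],[115,-30,24],[15,10,62],[15,-10,62],[-15,-10,62],[-15,10,62]]
pt=uncrop([(503,57),(622,64),(512,238),(546,243),(541,302),(503,297)],80,240,5)
ls=[[115,-30,24],[115,30,24],[115,-30,0],[115,30,0],[-15,-10,62],[-15,10,62],[15,10,62],[15,-10,62]]
ps=uncrop([(170,470),(265,437),(170,490),(262,458),(115,262),(142,258),(160,288),(130,300)],380,140,5)
for n,o in (("t",[(T,lt,pt)]),("s",[(S,ls,ps)]),("both",[(T,lt,pt),(S,ls,ps)])):
    x,r=fit(o,[550,250,0]); print("stick",n,x,r)
lt=[[39,55,22],[39,-55,22],[-39,-55,22],[-39,55,22]]
pt=uncrop([(442,135),(605,131),(608,245),(446,250)],170,230,4)
ls=[[39,-55,22],[39,55,22],[-39,55,22],[-39,-55,22],[39,-55,0]]
ps=uncrop([(548,290),(672,238),(628,170),(500,222),(548,303)],180,190,4)
for n,o in (("t",[(T,lt,pt)]),("s",[(S,ls,ps)]),("both",[(T,lt,pt),(S,ls,ps)])):
    x,r=fit(o,[550,0,0]); print("carrier",n,x,r)
lt=[[160,-190,126],[200,0,104],[-100,0,104],[200,-220,104],[-100,-220,104]]
pt=uncrop([(387,99),(78,70),(118,545),(422,42),(484,510)],330,180,4)
ls=[[200,0,104],[-100,0,104],[200,-220,104],[-100,-220,104]]
ps=uncrop([(540,405),(330,122),(228,560),(40,240)],180,190,4)
for n,o in (("t",[(T,lt,pt)]),("s",[(S,ls,ps)]),("both",[(T,lt,pt),(S,ls,ps)])):
    x,r=fit(o,[550,-100,0]); print("wall",n,x,r)
    if n=="both": W=x
print("lug local from top", end=' ')
q=uncrop([(72,152)],330,180,4)[0]; g=ray(T,q[0],q[1],152); print(g)
c,s=np.cos(W[2]),np.sin(W[2]); d=g[:2]-W[:2]; print(c*d[0]+s*d[1],-s*d[0]+c*d[1])
E
```

```text
stick t [423.82686196 338.72181715 609.44929364] [[[0.6, 0.3], [-0.5, 0.2], [-0.7, 0.2], [0.4, -0.4], [0.2, -0.4], [-0.1, 0.1]]]
stick s [424.45156271 338.13980795   6.25956121] [[[0.6, -1.2], [-0.2, -0.3], [-0.1, 0.3], [-0.5, 1.0], [-0.8, 0.7], [-0.2, -0.3], [0.6, 0.2], [0.6, -0.4]]]
stick both [ 4.23974552e+02  3.38555976e+02 -2.28127257e-02] [[[0.8, 0.2], [-0.3, 0.2], [-0.6, 0.1], [0.5, -0.4], [0.2, -0.4], [-0.1, 0.1]], [[0.7, -1.3], [-0.1, -0.4], [-0.1, 0.1], [-0.5, 0.8], [-0.7, 0.6], [-0.2, -0.4], [0.7, 0.0], [0.7, -0.6]]]
carrier t [4.83159109e+02 4.79136335e+01 6.77334425e-02] [[[-0.6, -0.4], [0.6, -0.6], [0.9, 0.4], [-1.0, 0.4]]]
carrier s [4.85455212e+02 4.94047781e+01 9.21706670e-02] [[[-0.5, 0.7], [2.4, -0.5], [0.4, -1.1], [-0.8, -0.5], [-0.2, 2.3]]]
carrier both [4.83915770e+02 4.87075995e+01 7.82953902e-02] [[[-1.0, -0.4], [0.2, -1.1], [0.7, -0.1], [-1.1, 0.4]], [[-1.2, 0.3], [2.0, -0.6], [0.3, -1.2], [-1.2, -1.1], [-1.0, 1.9]]]
wall t [ 4.81356304e+02 -9.08207292e+01  1.18825032e-01] [[[0.3, -0.3], [-0.3, 0.1], [1.3, -0.8], [-0.3, 0.3], [-0.5, 0.7]]]
wall s [ 4.80993204e+02 -9.12255305e+01  1.39399692e-01] [[[0.4, 0.8], [-0.2, -1.4], [-0.0, 0.0], [-0.2, -0.0]]]
wall both [ 4.80988817e+02 -9.11357487e+01  1.27206640e-01] [[[-0.2, -0.8], [-0.9, 0.3], [1.8, -0.6], [-1.0, -0.1], [-0.1, 0.1]], [[-0.4, 1.2], [0.2, -1.6], [-1.3, -0.3], [-0.1, -0.9]]]
lug local from top [613.28379519 -62.90710286 152.        ]
134.80724759512006 11.217111934683782
```

```bash
cat > tool.py <<'E'
from h import *
import sys
def st():
    o=sensors.get_obs(); R=Rt.from_euler('xyz',o["tcp_rot"]).as_matrix(); return o,R
def to(x,y,z,yawjaw=None):
    "shift in tool cm to reach world x,y,z; spin to make tool y axis at heading yawjaw (mod pi)"
    o,R=st(); d=R.T@(np.array([x,y,z])-o["tool_pos"])/10
    print("d cm",np.round(d,2), "heading toolY",np.round(np.arctan2(R[1,1],R[0,1]),4),end=' ')
    if yawjaw is not None:
        h=np.arctan2(R[1,1],R[0,1]); s=-(yawjaw-h); s=(s+np.pi/2)%np.pi-np.pi/2; print("spin",round(s,4),end=' ')
    print()
def show():
    o,R=st(); print(round(o["time"],2),np.round(o["tool_pos"],1),"toolX",np.round(R[:,0],3),"F",np.round(o["contact_force"],1),"grip",round(o["grip_width"],1),"q",np.round(o["joint_positions"],2))
E
python3 - <<'E'
from tool import *
o,R=st(); print(np.round(R,3)); show(); to(424,338.5,120,np.pi/2)
T=cam("top")
for n,u,v,z in (("red",257,340,22),("red",264,318,22),("red",303,328,22),("red",297,356,22),("glue",301,162,130),("glueb",301,182,0),("tape",178,204,24),("mask",240,173,20)): print(n,np.round(ray(T,u,v,z)))
E
```

```text
[[-0.     0.245 -0.969]
 [ 0.    -0.969 -0.245]
 [-1.    -0.    -0.   ]]
0.35 [ 128.8 -508.9  226.6] toolX [-0.  0. -1.] F [ 0.2 -0.1  0.4] grip 91.7 q [-1.47  0.34  1.52 -0.    1.28 -0.15]
d cm [ 10.68 -74.91 -49.41] heading toolY -1.323 spin 0.2478 
red [317. 153.  22.]
red [373. 138.  22.]
red [352.  37.  22.]
red [281.  49.  22.]
glue [760.  57. 130.]
glueb [750.  59.   0.]
tape [668. 385.  24.]
mask [763. 225.  20.]
```

```bash
python3 -m crank '[{"dx":0,"dy":-26.9,"dz":-39.9,"spin":-1.4},{"dx":0,"dy":-26.9,"dz":-39.9,"spin":-1.4},{"dx":0,"dy":-26.9,"dz":-39.9,"spin":-1.4},{"dx":0,"dy":-26.9,"dz":-39.9,"spin":-1.4},{"dx":0,"dy":-26.9,"dz":-39.9,"spin":-1.4},{"dx":0,"dy":-26.9,"dz":-39.9,"spin":-1.4},{"dx":0,"dy":-26.9,"dz":-39.9,"spin":-1.4},{"dx":0,"dy":-26.9,"dz":-39.9,"spin":-1.4},{"dx":0,"dy":-26.9,"dz":-39.9,"spin":-1.4},{"dx":0,"dy":-26.9,"dz":-39.9,"spin":-1.4},{"dx":0,"dy":-26.9,"dz":-39.9,"spin":-1.4},{"dx":0,"dy":-51,"dz":-48,"spin":-2.5},{"dx":0,"dy":-51,"dz":-48,"spin":-2.5},{"dx":0,"dy":-51,"dz":-48,"spin":-2.5},{"dx":0,"dy":-51,"dz":-48,"spin":-2.5},{"dx":0,"dy":-51,"dz":-48,"spin":-2.5},{"dx":0,"dy":-51,"dz":-48,"spin":-2.5}]' 100; python3 - <<'E'
from tool import *
show(); to(424,338.5,140,np.pi/2-.02)
C=cam("wrist"); cv2.imwrite("pics/w1.png",C[0])
E
```

```text
time: 1.82
tool_pos: [466.0, 82.7, 226.9]
tcp_rot: [0.565, 1.57, -0.197]
contact_force: [1.1, -1.3, -0.6]
grip_width: 91.8
1.82 [466.   82.7 226.9] toolX [ 0.001 -0.    -1.   ] F [ 1.1 -1.3 -0.6] grip 91.8 q [ 0.01  0.25  1.66 -0.    1.24 -0.79]
d cm [  8.69  15.59 -20.71] heading toolY 0.8081 spin -0.7426
```

View pics/w1.png

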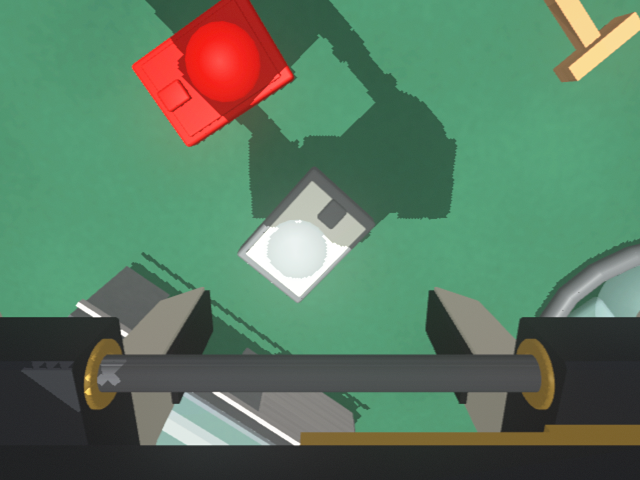

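```bash
python3 -m crank '[{"dx":4,"dy":15.5,"dz":-20.6,"spin":-0.74},{"dx":4,"dy":15.5,"dz":-20.6,"spin":-0.74},{"dx":4,"dy":15.5,"dz":-20.6,"spin":-0.74},{"dx":4,"dy":15.5,"dz":-20.6,"spin":-0.74},{"dx":8.7,"dy":15.5,"dz":-20.6,"spin":-0.74},{"dx":8.7,"dy":15.5,"dz":-20.6,"spin":-0.74},{"dx":8.7,"dy":15.5,"dz":-20.6,"spin":-0.74},{"dx":8.7,"dy":15.5,"dz":-20.6,"spin":-0.74},{"dx":8.7,"dy":15.5,"dz":-20.6,"spin":-0.74},{"dx":8.7,"dy":15.5,"dz":-20.6,"spin":-0.74}]' 100; python3 - <<'E'
from tool import *
show(); to(424,338.5,140,np.pi/2-.02)
C=cam("wrist"); cv2.imwrite("pics/w2.png",C[0])
E
```

```text
time: 2.7
tool_pos: [426.2, 334.7, 140.0]
tcp_rot: [-0.612, 1.57, -0.642]
contact_force: [0.2, -0.5, -0.5]
grip_width: 91.8
2.7 [426.2 334.7 140. ] toolX [ 0. -0. -1.] F [ 0.2 -0.5 -0.5] grip 91.8 q [ 0.52  0.46  1.6  -0.    1.08 -1.02]
d cm [ 0.    0.37 -0.24] heading toolY 1.5416 spin -0.0092
```

View pics/w2.png

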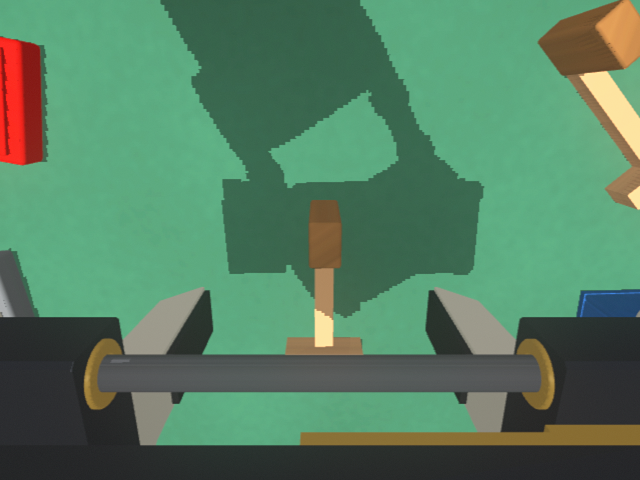

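```bash
python3 - <<'E'
from tool import *
C=cam("wrist"); crop(C[0],270,180,390,370,3,"pics/w3.png")
show()
for p in ((309,222),(341,222),(341,268),(309,268),(325,245)): print(np.round(ray(C,*p,62),1))
print(np.round(proj(C,[[409,348.5,62],[409,328.5,62],[439,328.5,62],[439,348.5,62]])))
E
```

```text
2.8 [426.7 334.3 140.7] toolX [ 0.002  0.001 -1.   ] F [-0.1  0.   1. ] grip 91.9 q [ 0.52  0.46  1.6  -0.    1.08 -1.02]
[410.8 328.8  62. ]
[411.4 347.9  62. ]
[441.  347.5  62. ]
[440.4 327.7  62. ]
[425.6 338.   62. ]
[[342. 218.]
 [308. 219.]
 [310. 266.]
 [343. 265.]]
```

View pics/w3.png

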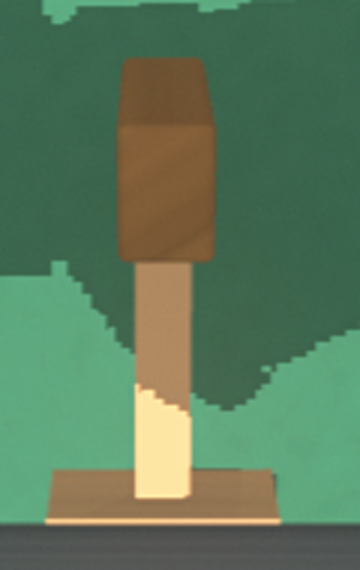

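```bash
python3 -m crank '[{"dx":4,"dy":0.37,"dz":-0.1},{"dx":8,"dy":0.37,"dz":-0.1},{"dx":10,"dy":0.37,"dz":-0.1},{"dx":11.6,"dy":0.37,"dz":-0.1},{"dx":11.6,"dy":0.37,"dz":-0.1},{"dx":11.6,"dy":0.37,"dz":-0.1}]' 100 ; python3 -m crank '[{"dx":0},{"dx":0},{"dx":0},{"dx":0},{"dx":0},{"dx":0},{"dx":0},{"dx":0}]' 0;  python3 - <<'E'
from tool import *
show()
E
```

```text
2.8 [426.7 334.3 140.7] toolX [ 0.002  0.001 -1.   ] F [-0.1  0.   1. ] grip 91.9 q [ 0.52  0.46  1.6  -0.    1.08 -1.02]invalid input at $[0]: expected keys dx, dy, dz, spin
invalid input at $[0]: expected keys dx, dy, dz, spin
```

```bash
python3 -m crank '[{"dx":4,"dy":0.37,"dz":-0.1,"spin":0},{"dx":8,"dy":0.37,"dz":-0.1,"spin":0},{"dx":10,"dy":0.37,"dz":-0.1,"spin":0},{"dx":11.6,"dy":0.37,"dz":-0.1,"spin":0},{"dx":11.6,"dy":0.37,"dz":-0.1,"spin":0},{"dx":11.6,"dy":0.37,"dz":-0.1,"spin":0}]' 100 && python3 -m crank '[{"dx":0,"dy":0,"dz":0,"spin":0},{"dx":0,"dy":0,"dz":0,"spin":0},{"dx":0,"dy":0,"dz":0,"spin":0},{"dx":0,"dy":0,"dz":0,"spin":0},{"dx":0,"dy":0,"dz":0,"spin":0},{"dx":0,"dy":0,"dz":0,"spin":0},{"dx":0,"dy":0,"dz":0,"spin":0},{"dx":0,"dy":0,"dz":0,"spin":0}]' 0;  python3 - <<'E'
from tool import *
show()
E
```

```text
time: 3.3
tool_pos: [425.6, 338.2, 24.1]
tcp_rot: [-1.834, 1.571, -1.865]
contact_force: [-0.8, 0.9, -0.0]
grip_width: 92.0
time: 3.97
tool_pos: [424.9, 339.0, 23.7]
tcp_rot: [-1.366, 1.571, -1.394]
contact_force: [0.2, 0.4, -1.1]
grip_width: 43.2
3.97 [424.9 339.   23.7] toolX [ 0. -0. -1.] F [ 0.2  0.4 -1.1] grip 43.2 q [ 0.53  0.62  1.71 -0.    0.82 -1.01]
```

```bash
python3 -m crank '[{"dx":0,"dy":0,"dz":0,"spin":0},{"dx":0,"dy":0,"dz":0,"spin":0},{"dx":0,"dy":0,"dz":0,"spin":0},{"dx":0,"dy":0,"dz":0,"spin":0},{"dx":0,"dy":0,"dz":0,"spin":0},{"dx":0,"dy":0,"dz":0,"spin":0}]' 0;  python3 - <<'E'
from tool import *
show()
E
```

```text
time: 4.47
tool_pos: [425.0, 338.9, 23.6]
tcp_rot: [-1.75, 1.571, -1.778]
contact_force: [-0.6, 0.4, -0.9]
grip_width: 20.1
4.47 [425.  338.9  23.6] toolX [-0. -0. -1.] F [-0.6  0.4 -0.9] grip 20.1 q [ 0.53  0.62  1.71 -0.    0.82 -1.01]
```

```bash
python3 -m crank '[{"dx":-3,"dy":0,"dz":0,"spin":0},{"dx":-7,"dy":0,"dz":0,"spin":0.1},{"dx":-10,"dy":-2,"dz":0,"spin":0.2},{"dx":-20.6,"dy":-33.8,"dz":6.4,"spin":1.418},{"dx":-20.6,"dy":-33.8,"dz":6.4,"spin":1.418},{"dx":-20.6,"dy":-33.8,"dz":6.4,"spin":1.418},{"dx":-20.6,"dy":-33.8,"dz":6.4,"spin":1.418},{"dx":-20.6,"dy":-33.8,"dz":6.4,"spin":1.418},{"dx":-20.6,"dy":-33.8,"dz":6.4,"spin":1.418},{"dx":-20.6,"dy":-33.8,"dz":6.4,"spin":1.418},{"dx":-20.6,"dy":-33.8,"dz":6.4,"spin":1.418},{"dx":-20.6,"dy":-33.8,"dz":6.4,"spin":1.418},{"dx":-20.6,"dy":-33.8,"dz":6.4,"spin":1.418},{"dx":-20.6,"dy":-33.8,"dz":6.4,"spin":1.418},{"dx":-20.6,"dy":-33.8,"dz":6.4,"spin":1.418},{"dx":-20.6,"dy":-33.8,"dz":6.4,"spin":1.418},{"dx":-20.6,"dy":-33.8,"dz":6.4,"spin":1.418},{"dx":-20.6,"dy":-33.8,"dz":6.4,"spin":1.418},{"dx":-20.6,"dy":-33.8,"dz":6.4,"spin":1.418}]' 0;  python3 - <<'E'
from tool import *
show(); to(479.7,-.5,230,.125)
C=cam("wrist"); cv2.imwrite("pics/w4.png",C[0])
E
```

```text
time: 6.05
tool_pos: [479.1, -0.3, 229.6]
tcp_rot: [-1.405, 1.571, -2.85]
contact_force: [0.5, -1.7, -2.3]
grip_width: 20.1
6.05 [ 4.791e+02 -3.000e-01  2.296e+02] toolX [-0. -0. -1.] F [ 0.5 -1.7 -2.3] grip 20.1 q [-0.16  0.26  1.64 -0.    1.25 -0.29]
d cm [-0.04  0.05  0.03] heading toolY 0.1258 spin 0.0008
```

View pics/w4.png

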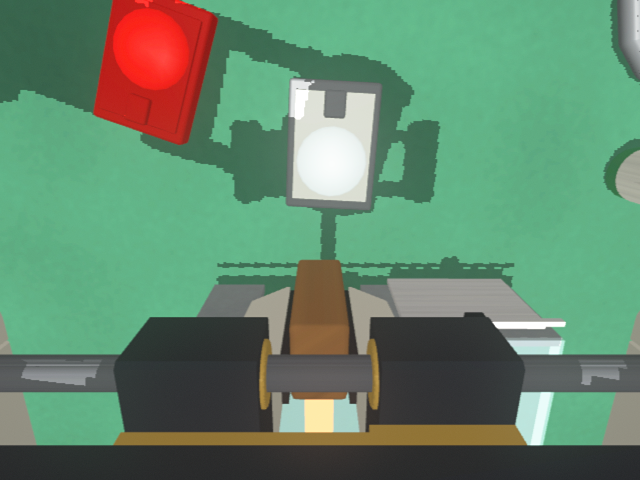

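```bash
python3 - <<'E'
from tool import *
im=cv2.imread("pics/w4.png"); crop(im,270,65,400,220,4,"pics/w5.png"); crop(im,190,250,590,350,2,"pics/w6.png")
E
```

```text
(no output)
```

View pics/w5.png

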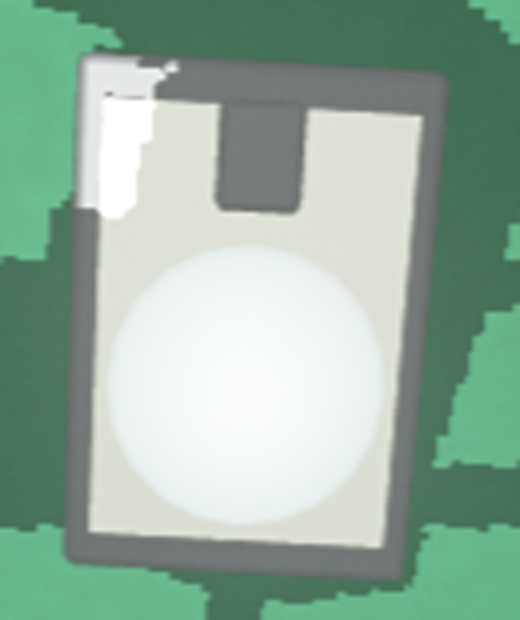

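View pics/w6.png

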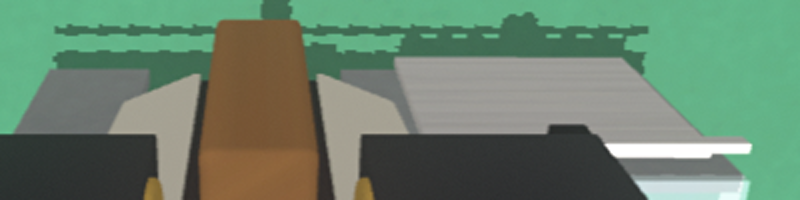

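```bash
python3 - <<'E'
from fit import *
im=cv2.imread("pics/w4.png")
import tool; tool.show()
C=cam("wrist")
lc=[[-39,55,22],[39,55,22],[39,-55,22],[-39,-55,22]]
pc=uncrop([(78,54),(448,73),(402,581),(64,562)],270,65,4)
Cc,r=fit([(C,lc,pc)],[484,48,.075]); print("carrier",Cc,r)
lw=[[-100,0,0],[-49,0,0],[49,0,0]]
pw=uncrop([(50,70),(149,69),(341,70)],190,250,2)
W,r=fit([(C,lw,pw)],[481,-91,.125]); print("wall",W,r)
for px in ((395,57),(623,57)):
    q=uncrop([px],190,250,2)[0]; g=ray(C,*q,5)[:2]-W[:2]; c,s=np.cos(W[2]),np.sin(W[2]); print("shutter edge",c*g[0]+s*g[1],-s*g[0]+c*g[1])
d=Cc[:2]-W[:2]; print("carrier in wall", c*d[0]+s*d[1],-s*d[0]+c*d[1],Cc[2]-W[2])
E
```

```text
6.1 [ 4.792e+02 -4.000e-01  2.296e+02] toolX [-0. -0. -1.] F [ 0.8  0.8 -1.5] grip 20.1 q [-0.16  0.26  1.64 -0.    1.25 -0.29]
carrier [4.84819968e+02 4.72472728e+01 7.47452477e-02] [[[-0.7, -0.9], [0.8, -0.5], [0.4, 0.9], [-0.6, 1.4]]]
wall [ 4.84838121e+02 -9.44787214e+01  1.24636931e-01] [[[-0.0, -0.2], [0.2, 0.3], [-0.2, -0.1]]]
shutter edge 75.59495636775611 9.341290884353672
shutter edge 190.42138535453026 9.4238915258931
carrier in wall 17.600581978953326 140.6288635143724 -0.04989168333194981
```

```bash
cat >> tool.py <<'E'
W=np.array([484.84,-94.48,.1246])
def w2g(x,y): c,s=np.cos(W[2]),np.sin(W[2]); return W[0]+c*x-s*y,W[1]+s*x+c*y
def g2w(x,y): c,s=np.cos(W[2]),np.sin(W[2]); a,b=x-W[0],y-W[1]; return np.round([c*a+s*b,-s*a+c*b],1)
def tow(x,y,z,h=.1246): to(*w2g(x,y),z,h)
E
python3 - <<'E'
from tool import *
tow(98,253,100); tow(98,253,26)
E
```

```text
d cm [ 12.96   9.2  -15.9 ] heading toolY 0.1251 spin 0.0005 
d cm [ 20.36   9.2  -15.9 ] heading toolY 0.1251 spin 0.0005
```

```bash
python3 -m crank '[{"dx":0,"dy":9.2,"dz":-15.9,"spin":0},{"dx":0,"dy":9.2,"dz":-15.9,"spin":0},{"dx":0,"dy":9.2,"dz":-15.9,"spin":0},{"dx":0,"dy":9.2,"dz":-15.9,"spin":0},{"dx":3,"dy":9.2,"dz":-15.9,"spin":0},{"dx":7,"dy":9.2,"dz":-15.9,"spin":0},{"dx":11,"dy":9.2,"dz":-15.9,"spin":0},{"dx":14,"dy":9.2,"dz":-15.9,"spin":0},{"dx":17,"dy":9.2,"dz":-15.9,"spin":0},{"dx":19,"dy":9.2,"dz":-15.9,"spin":0},{"dx":20.3,"dy":9.2,"dz":-15.9,"spin":0},{"dx":20.3,"dy":9.2,"dz":-15.9,"spin":0},{"dx":20.3,"dy":9.2,"dz":-15.9,"spin":0}]' 0;  python3 - <<'E'
from tool import *
show(); o,R=st(); print(g2w(*o["tool_pos"][:2])); tow(98,253,26)
C=cam("top"); crop(C[0],170,150,420,330,3,"pics/t4.png")
C=cam("scene"); crop(C[0],230,150,480,330,3,"pics/s4.png")
E
```

```text
time: 7.23
tool_pos: [550.7, 168.5, 26.2]
tcp_rot: [-1.426, 1.57, -2.872]
contact_force: [-0.4, 0.8, -1.0]
grip_width: 19.6
7.23 [550.7 168.5  26.2] toolX [-0.001 -0.    -1.   ] F [-0.4  0.8 -1. ] grip 19.6 q [ 0.16  0.66  1.61 -0.    0.88  0.04]
[ 98.  252.7]
d cm [ 0.02  0.   -0.03] heading toolY 0.1244 spin -0.0002
```

View pics/t4.png

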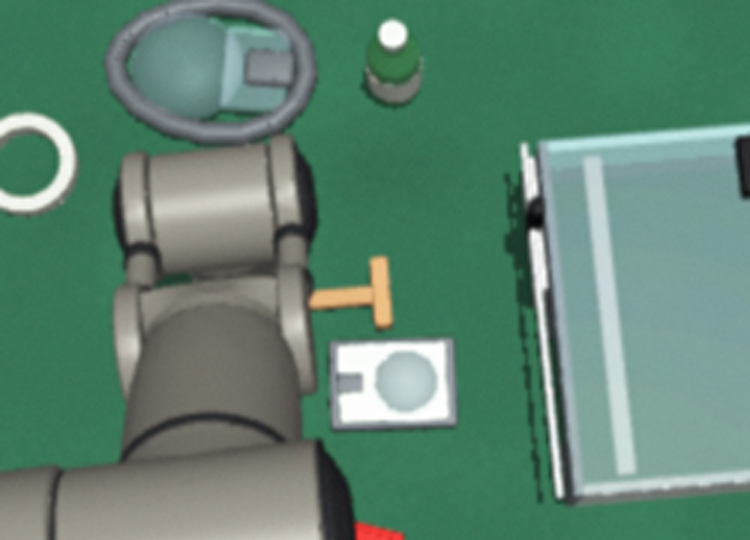

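View pics/s4.png

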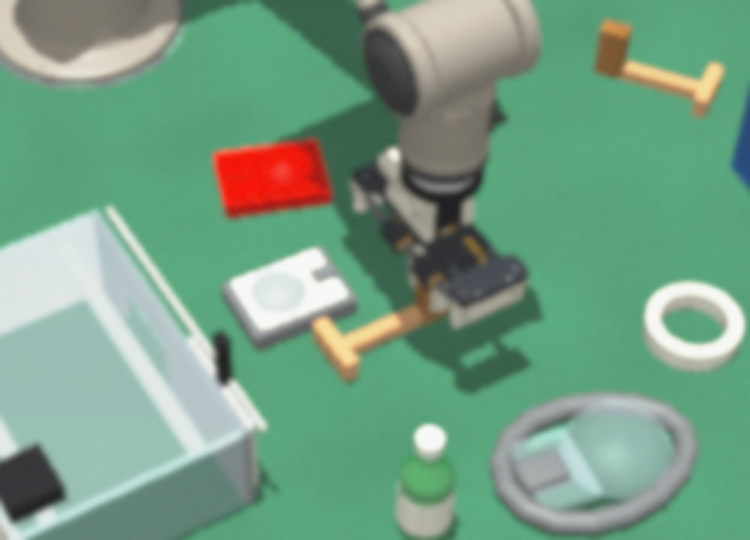

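```bash
python3 -m crank '[{"dx":0,"dy":-0.5,"dz":0.4,"spin":0},{"dx":0,"dy":-0.9,"dz":0.4,"spin":0},{"dx":0,"dy":-1.2,"dz":0.4,"spin":0},{"dx":0,"dy":-1.5,"dz":0.4,"spin":0},{"dx":0,"dy":-1.8,"dz":0.4,"spin":0},{"dx":0,"dy":-2.1,"dz":0.4,"spin":0},{"dx":0,"dy":-2.4,"dz":0.4,"spin":0},{"dx":0,"dy":-2.6,"dz":0.4,"spin":0},{"dx":0,"dy":-2.8,"dz":0.4,"spin":0},{"dx":0,"dy":-2.8,"dz":0.4,"spin":0},{"dx":0,"dy":-2.8,"dz":0.4,"spin":0}]' 0;  python3 - <<'E'
from tool import *
show(); o,R=st(); print(g2w(*o["tool_pos"][:2]))
C=cam("top"); crop(C[0],260,220,370,300,6,"pics/t5.png")
E
```

```text
time: 8.25
tool_pos: [523.2, 160.9, 26.6]
tcp_rot: [-1.525, 1.57, -2.972]
contact_force: [0.2, 0.0, -1.1]
grip_width: 20.0
8.25 [523.2 160.9  26.6] toolX [-0.001 -0.    -1.   ] F [ 0.2  0.  -1.1] grip 20.0 q [ 0.16  0.62  1.69 -0.    0.83  0.03]
[ 69.8 248.7]
```

View pics/t5.png

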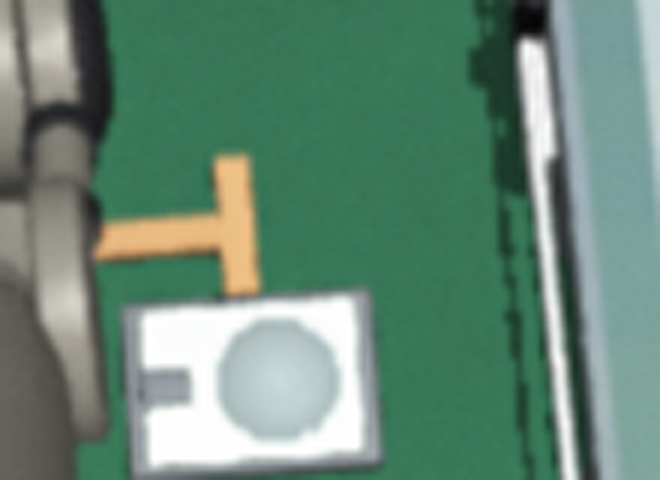

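```bash
python3 -m crank '[{"dx":0,"dy":0.8,"dz":0,"spin":0},{"dx":-3,"dy":1.2,"dz":0,"spin":0},{"dx":-7,"dy":1,"dz":0,"spin":0},{"dx":-11,"dy":0,"dz":0,"spin":0},{"dx":-20,"dy":-7,"dz":14.9,"spin":0},{"dx":-20,"dy":-7,"dz":14.9,"spin":0},{"dx":-20,"dy":-7,"dz":14.9,"spin":0},{"dx":-20,"dy":-7,"dz":14.9,"spin":0},{"dx":-20,"dy":-7,"dz":14.9,"spin":0},{"dx":-20,"dy":-7,"dz":14.9,"spin":0},{"dx":-20,"dy":-7,"dz":14.9,"spin":0},{"dx":-20,"dy":-7,"dz":14.9,"spin":0},{"dx":-20,"dy":-7,"dz":14.9,"spin":0}]' 0;  python3 - <<'E'
from tool import *
show(); o,R=st(); print(g2w(*o["tool_pos"][:2]))
C=cam("wrist"); im=C[0]; cv2.imwrite("pics/w7.png",im);crop(im,240,55,390,205,4,"pics/w8.png"); crop(im,190,250,590,350,2,"pics/w9.png")
E
```

```text
time: 9.38
tool_pos: [472.5, 5.4, 225.8]
tcp_rot: [-2.003, 1.569, 2.835]
contact_force: [0.6, -0.1, -1.4]
grip_width: 19.9
9.38 [472.5   5.4 225.8] toolX [-0.002  0.001 -1.   ] F [ 0.6 -0.1 -1.4] grip 19.9 q [-0.15  0.25  1.66  0.    1.23 -0.28]
[1.000e-01 1.006e+02]
```

View pics/w7.png

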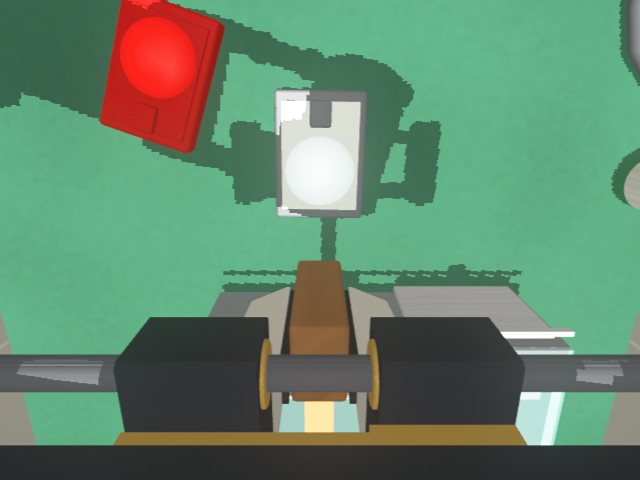

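View pics/w8.png

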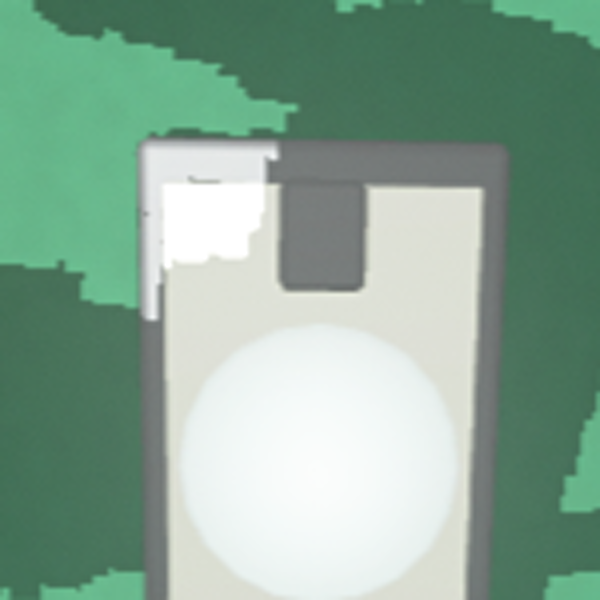

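View pics/w9.png

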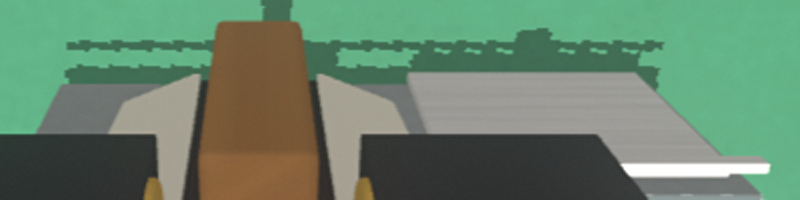

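```bash
python3 - <<'E'
from tool import *
im=cv2.imread("pics/w7.png"); crop(im,210,275,410,315,4,"pics/w10.png"); crop(im,260,195,380,225,6,"pics/w11.png")
E
```

```text
(no output)
```

View pics/w10.png

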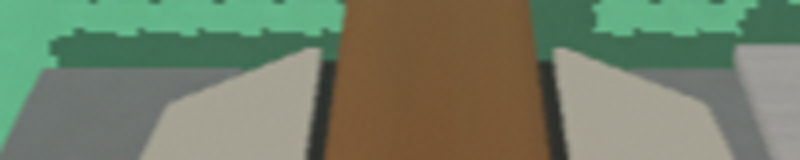

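View pics/w11.png

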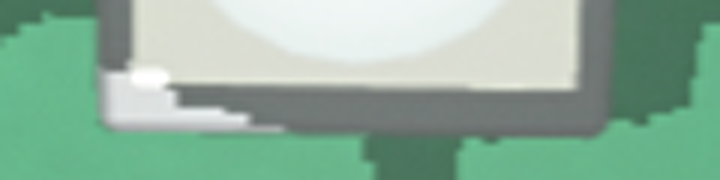

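```bash
python3 - <<'E'
from fit import *
import tool; tool.show()
C=cam("wrist")
lc=[[-39,55,22],[39,55,22],[39,-55,22],[-39,-55,22]]
pc=np.array([(275,90.4),(367,91.2),(361.2,217.2),(276.2,216.6)])
Cc,r=fit([(C,lc,pc)],[484,48,.075]); print("carrier",Cc,r)
lw=[[-100,0,0],[76,9,5],[190,9,5]]
pw=np.array([(220.1,292.),(393.5,286.),(509.7,286.2)])
W,r=fit([(C,lw,pw)],[481,-91,.125]); print("wall",W,r)
c,s=np.cos(W[2]),np.sin(W[2]);d=Cc[:2]-W[:2]; print("carrier in wall", c*d[0]+s*d[1],-s*d[0]+c*d[1],Cc[2]-W[2])
print("in old W",tool.g2w(*Cc[:2]),Cc[2]-.1246)
E
```

```text
9.43 [472.5   5.5 225.8] toolX [-0.002  0.    -1.   ] F [ 0.1 -0.3 -1.8] grip 19.9 q [-0.15  0.25  1.66  0.    1.23 -0.28]
carrier [4.68596885e+02 4.39197150e+01 1.11094150e-01] [[[-1.5, -1.3], [1.0, -0.6], [0.5, 1.8], [-0.4, 1.2]]]
wall [ 4.84807468e+02 -9.41503390e+01  1.26117335e-01] [[[0.4, -0.0], [0.6, 0.0], [-1.8, -0.1]]]
carrier in wall 1.2850686481844278 139.01248660752375 -0.015023184818898638
in old W [  1.1 139.3] -0.013505849936862394
```

```bash
python3 -m crank '[{"dx":0,"dy":0.1,"dz":-22.2,"spin":0},{"dx":0,"dy":0.1,"dz":-22.2,"spin":0},{"dx":0,"dy":0.1,"dz":-22.2,"spin":0},{"dx":0,"dy":0.1,"dz":-22.2,"spin":0},{"dx":0,"dy":0.1,"dz":-22.2,"spin":0},{"dx":3,"dy":0.1,"dz":-22.2,"spin":0},{"dx":7,"dy":0.1,"dz":-22.2,"spin":0},{"dx":11,"dy":0.1,"dz":-22.2,"spin":0},{"dx":14,"dy":0.1,"dz":-22.2,"spin":0},{"dx":17,"dy":0.1,"dz":-22.2,"spin":0},{"dx":19,"dy":0.1,"dz":-22.2,"spin":0},{"dx":19.9,"dy":0.1,"dz":-22.2,"spin":0},{"dx":19.9,"dy":0.1,"dz":-22.2,"spin":0},{"dx":19.9,"dy":0.1,"dz":-22.2,"spin":0}]' 0;  python3 - <<'E'
from tool import *
show(); o,R=st(); print(g2w(*o["tool_pos"][:2])); tow(1,240,26)
C=cam("top"); crop(C[0],210,220,370,320,5,"pics/t6.png")
E
```

```text
time: 10.65
tool_pos: [446.2, 225.3, 27.8]
tcp_rot: [-0.898, 1.571, -2.344]
contact_force: [0.8, 0.3, -1.3]
grip_width: 19.6
10.65 [446.2 225.3  27.8] toolX [-0. -0. -1.] F [ 0.8  0.3 -1.3] grip 19.6 q [ 0.31  0.55  1.83 -0.    0.76  0.19]
[  1.4 322.1]
d cm [ 0.18 -0.04  8.21] heading toolY 0.1247 spin 0.0001
```

View pics/t6.png

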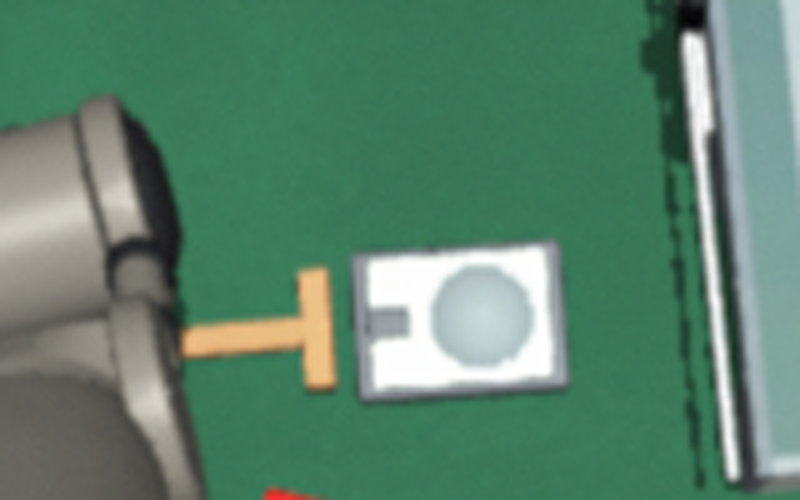

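```bash
python3 -m crank '[{"dx":0.15,"dy":0,"dz":0.4,"spin":0},{"dx":0.15,"dy":0,"dz":0.8,"spin":0},{"dx":0.15,"dy":0,"dz":1.1,"spin":0},{"dx":0.15,"dy":0,"dz":1.4,"spin":0},{"dx":0.15,"dy":0,"dz":1.8,"spin":0},{"dx":0.15,"dy":0,"dz":2.2,"spin":0},{"dx":0.15,"dy":0,"dz":2.6,"spin":0},{"dx":0.15,"dy":0,"dz":3.1,"spin":0},{"dx":0.15,"dy":0,"dz":3.6,"spin":0},{"dx":0.15,"dy":0,"dz":4.1,"spin":0},{"dx":0.15,"dy":0,"dz":4.6,"spin":0},{"dx":0.15,"dy":0,"dz":5.1,"spin":0},{"dx":0.15,"dy":0,"dz":5.6,"spin":0},{"dx":0.15,"dy":0,"dz":6.1,"spin":0},{"dx":0.15,"dy":0,"dz":6.6,"spin":0},{"dx":0.15,"dy":0,"dz":7.1,"spin":0},{"dx":0.15,"dy":0,"dz":7.6,"spin":0},{"dx":0.15,"dy":0,"dz":8.0,"spin":0},{"dx":0.15,"dy":0,"dz":8.0,"spin":0}]' 0;  python3 - <<'E'
from tool import *
show(); o,R=st(); print(g2w(*o["tool_pos"][:2])); tow(1,95,26)
C=cam("top"); crop(C[0],220,210,380,330,5,"pics/t7.png")
C=cam("scene"); crop(C[0],220,170,400,320,4,"pics/s7.png")
E
```

```text
time: 12.28
tool_pos: [456.1, 144.7, 26.2]
tcp_rot: [-0.174, 1.57, -1.621]
contact_force: [0.5, 0.3, -2.5]
grip_width: 20.1
12.28 [456.1 144.7  26.2] toolX [-0. -0. -1.] F [ 0.5  0.3 -2.5] grip 20.1 q [ 0.15  0.53  1.89 -0.    0.72  0.02]
[  1.2 240.9]
d cm [ 0.02  0.   14.59] heading toolY 0.1234 spin -0.0012
```

View pics/t7.png

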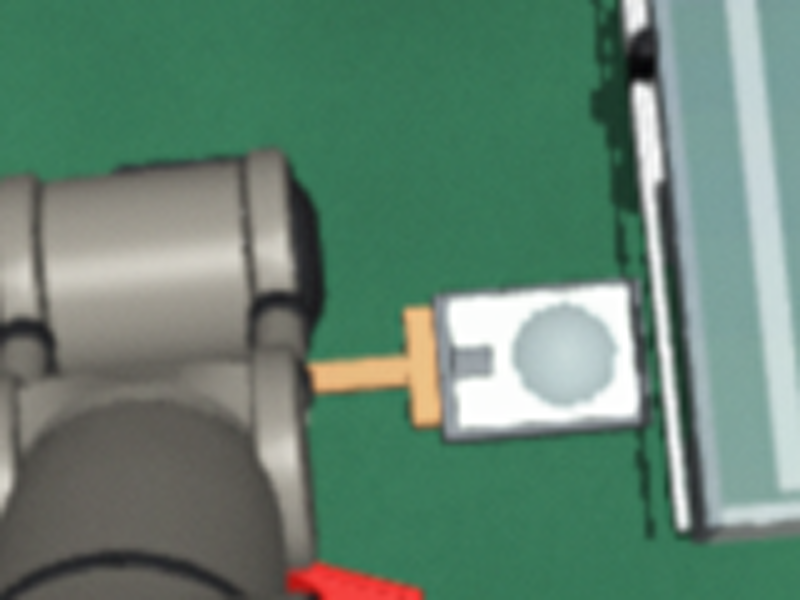

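View pics/s7.png

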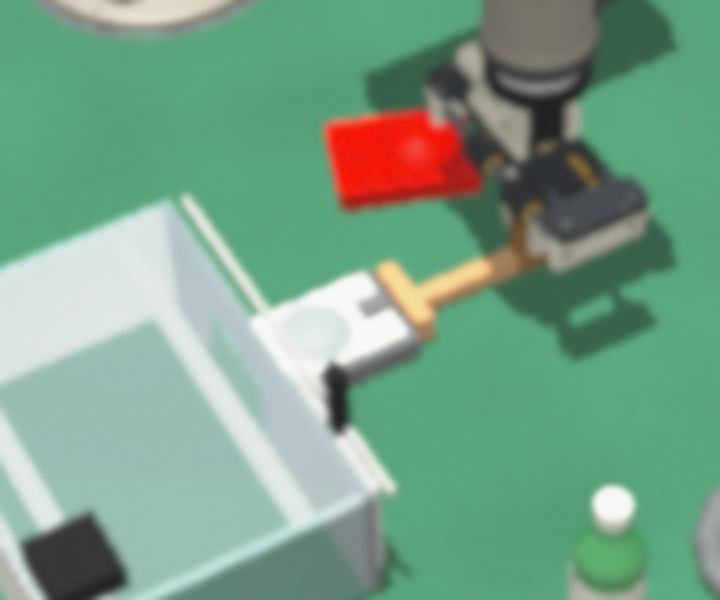

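```bash
python3 - <<'E'
from fit import *
import tool
T=cam("top")
lc=[[39,55,22],[39,-55,22],[-39,-55,22],[-39,55,22]]
x,r=fit([(T,lc,uncrop([(437,297),(632,282),(647,424),(450,439)],220,210,5))],[470,0,.1]); print(x,r,tool.g2w(x[0]+1.7,x[1]-.7),x[2]-.1246)
E
```

```text
[ 4.73953276e+02 -2.27913213e+01  1.18263247e-01] [[[-1.3, -0.4], [1.5, -0.8], [1.3, 0.4], [-1.6, 0.8]]] [-0.3 71.6] -0.006336753441991236
```

```bash
python3 -m crank '[{"dx":0,"dy":0,"dz":0.5,"spin":0},{"dx":0,"dy":0,"dz":1.0,"spin":0},{"dx":0,"dy":0,"dz":1.5,"spin":0},{"dx":0,"dy":0,"dz":2,"spin":0},{"dx":0,"dy":0,"dz":2.5,"spin":0},{"dx":0,"dy":0,"dz":3,"spin":0},{"dx":0,"dy":0,"dz":3.5,"spin":0},{"dx":0,"dy":0,"dz":4,"spin":0},{"dx":0,"dy":0,"dz":4.5,"spin":0},{"dx":0,"dy":0,"dz":5,"spin":0},{"dx":0,"dy":0,"dz":5.5,"spin":0},{"dx":0,"dy":0,"dz":6,"spin":0},{"dx":0,"dy":0,"dz":6.5,"spin":0},{"dx":0,"dy":0,"dz":7,"spin":0},{"dx":0,"dy":0,"dz":7.3,"spin":0},{"dx":0,"dy":0,"dz":7.3,"spin":0}]' 0;  python3 - <<'E'
from tool import *
show(); o,R=st(); print(g2w(*o["tool_pos"][:2])); tow(1,93,26)
C=cam("top"); crop(C[0],260,210,420,330,5,"pics/t8.png")
C=cam("scene"); crop(C[0],220,170,400,320,4,"pics/s8.png")
E
```

```text
time: 13.77
tool_pos: [465.1, 72.4, 26.2]
tcp_rot: [0.47, 1.57, -0.977]
contact_force: [0.9, -0.2, -0.9]
grip_width: 19.7
13.77 [465.1  72.4  26.2] toolX [ 0. -0. -1.] F [ 0.9 -0.2 -0.9] grip 19.7 q [-0.01  0.52  1.91 -0.    0.71 -0.13]
[  1.2 168. ]
d cm [ 0.02 -0.01  7.5 ] heading toolY 0.1234 spin -0.0012
```

View pics/t8.png

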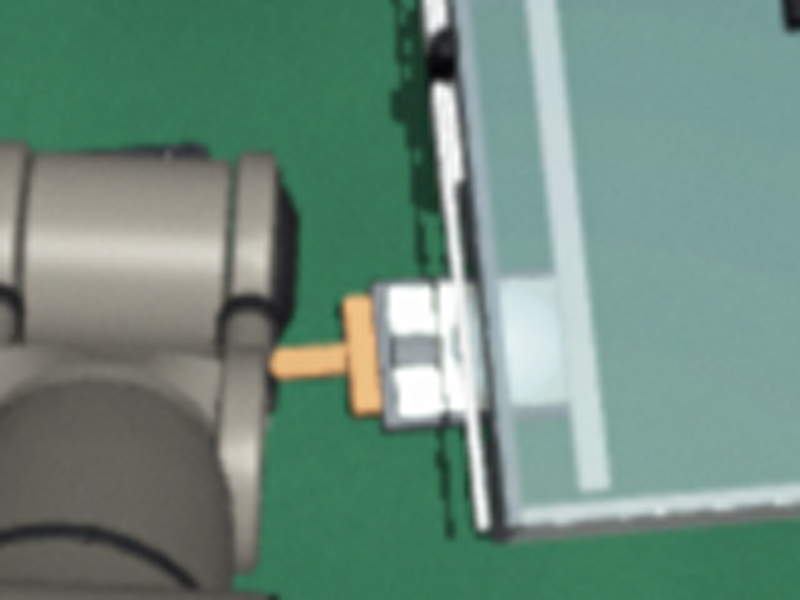

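View pics/s8.png

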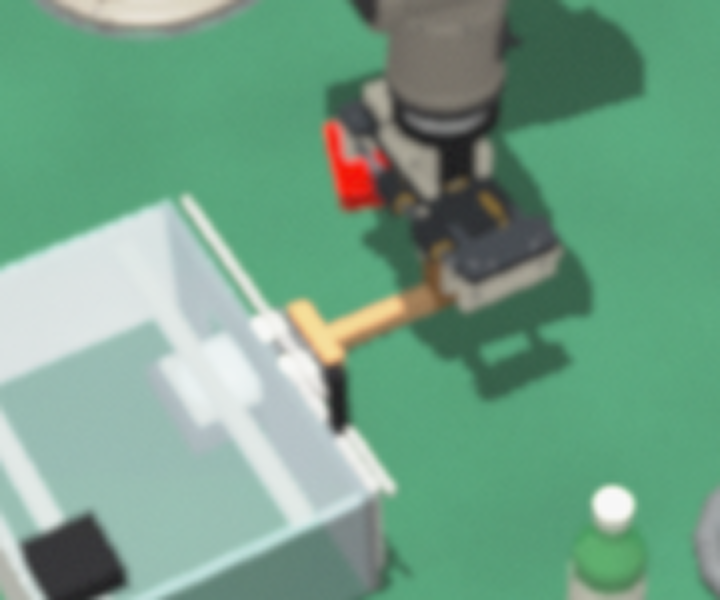

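```bash
python3 -m crank '[{"dx":0,"dy":0,"dz":0.5,"spin":0},{"dx":0,"dy":0,"dz":1.0,"spin":0},{"dx":0,"dy":0,"dz":1.5,"spin":0},{"dx":0,"dy":0,"dz":2,"spin":0},{"dx":0,"dy":0,"dz":2.5,"spin":0},{"dx":0,"dy":0,"dz":3,"spin":0},{"dx":0,"dy":0,"dz":3.5,"spin":0},{"dx":0,"dy":0,"dz":4,"spin":0},{"dx":0,"dy":0,"dz":4.5,"spin":0},{"dx":0,"dy":0,"dz":5,"spin":0},{"dx":0,"dy":0,"dz":5.5,"spin":0},{"dx":0,"dy":0,"dz":6,"spin":0},{"dx":0,"dy":0,"dz":6.5,"spin":0},{"dx":0,"dy":0,"dz":7,"spin":0},{"dx":0,"dy":0,"dz":7.4,"spin":0},{"dx":0,"dy":0,"dz":7.7,"spin":0},{"dx":0,"dy":0,"dz":7.7,"spin":0},{"dx":0,"dy":0,"dz":7.7,"spin":0}]' 0;  python3 - <<'E'
from tool import *
show(); o,R=st(); print(g2w(*o["tool_pos"][:2])); tow(1,180,26)
C=cam("top"); crop(C[0],300,210,460,330,5,"pics/t9.png")
C=cam("scene"); crop(C[0],180,190,360,340,4,"pics/s9.png")
E
```

```text
time: 15.37
tool_pos: [474.5, -3.6, 26.2]
tcp_rot: [0.284, 1.571, -1.163]
contact_force: [-0.4, -0.5, -1.7]
grip_width: 19.9
15.37 [474.5  -3.6  26.2] toolX [ 0. -0. -1.] F [-0.4 -0.5 -1.7] grip 19.9 q [-0.17  0.53  1.9  -0.    0.72 -0.29]
[ 1.1 91.5]
d cm [ 0.02 -0.02 -8.85] heading toolY 0.1237 spin -0.0009
```

View pics/t9.png

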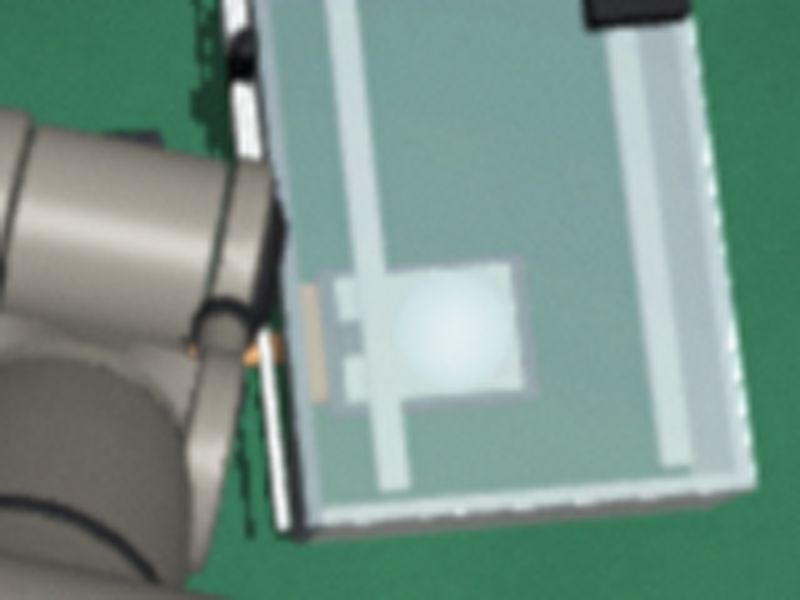

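View pics/s9.png

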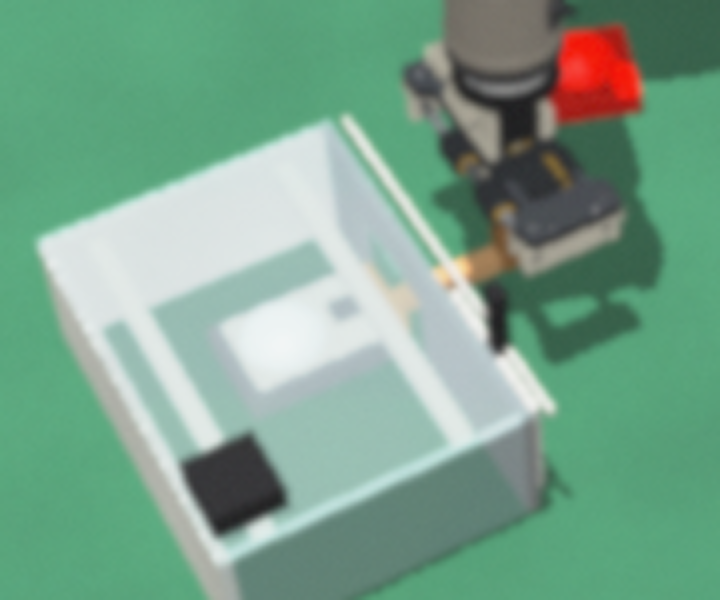

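```bash
python3 -m crank '[{"dx":0,"dy":0,"dz":-0.6,"spin":0},{"dx":0,"dy":0,"dz":-1.2,"spin":0},{"dx":0,"dy":0,"dz":-1.8,"spin":0},{"dx":0,"dy":0,"dz":-2.5,"spin":0},{"dx":0,"dy":0,"dz":-3.2,"spin":0},{"dx":0,"dy":0,"dz":-4,"spin":0},{"dx":0,"dy":0,"dz":-4.8,"spin":0},{"dx":0,"dy":0,"dz":-5.6,"spin":0},{"dx":0,"dy":0,"dz":-6.4,"spin":0},{"dx":0,"dy":0,"dz":-7.2,"spin":0},{"dx":0,"dy":0,"dz":-7.8,"spin":0},{"dx":0,"dy":0,"dz":-8,"spin":0},{"dx":0,"dy":0,"dz":-8,"spin":0},{"dx":0.1,"dy":0,"dz":-8,"spin":0},{"dx":0.2,"dy":0,"dz":-8,"spin":0},{"dx":0.25,"dy":0,"dz":-8,"spin":0},{"dx":0.25,"dy":0,"dz":-8,"spin":0}]' 0;  python3 - <<'E'
from tool import *
show(); o,R=st(); print(g2w(*o["tool_pos"][:2]))
E
```

```text
time: 16.88
tool_pos: [464.5, 75.7, 23.5]
tcp_rot: [-1.388, 1.57, -2.836]
contact_force: [0.6, -0.3, -1.9]
grip_width: 19.7
16.88 [464.5  75.7  23.5] toolX [-0. -0. -1.] F [ 0.6 -0.3 -1.9] grip 19.7 q [-0.    0.53  1.91 -0.    0.71 -0.12]
[  1.  171.4]
```

```bash
python3 -m crank '[{"dx":0.05,"dy":0,"dz":0,"spin":0},{"dx":0.05,"dy":0,"dz":0,"spin":0},{"dx":0.05,"dy":0,"dz":0,"spin":0}]' 0 && python3 -m crank '[{"dx":0,"dy":0,"dz":0,"spin":0},{"dx":0,"dy":0,"dz":0,"spin":0},{"dx":0,"dy":0,"dz":0,"spin":0},{"dx":0,"dy":0,"dz":0,"spin":0},{"dx":0,"dy":0,"dz":0,"spin":0},{"dx":0,"dy":0,"dz":0,"spin":0},{"dx":0,"dy":0,"dz":0,"spin":0}]' 50; python3 - <<'E'
from tool import *
show()
C=cam("scene"); crop(C[0],220,150,400,300,4,"pics/s10.png")
E
```

```text
time: 17.13
tool_pos: [464.6, 75.9, 23.2]
tcp_rot: [-0.654, 1.571, -2.101]
contact_force: [0.1, 0.5, -1.8]
grip_width: 19.8
time: 17.72
tool_pos: [464.6, 76.0, 23.2]
tcp_rot: [0.863, 1.571, -0.584]
contact_force: [0.3, -0.3, -0.4]
grip_width: 45.7
17.72 [464.6  76.   23.2] toolX [ 0. -0. -1.] F [ 0.3 -0.3 -0.4] grip 45.7 q [-0.    0.53  1.91 -0.    0.7  -0.12]
```

View pics/s10.png

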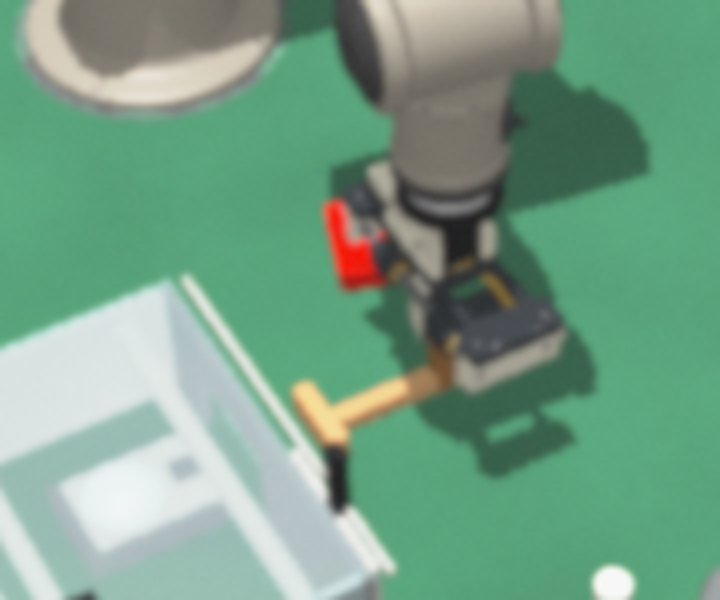

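```bash
python3 -m crank '[{"dx":-2,"dy":0,"dz":0,"spin":0},{"dx":-5,"dy":0,"dz":0,"spin":0},{"dx":-9,"dy":0,"dz":0,"spin":0},{"dx":-13,"dy":0,"dz":0,"spin":0},{"dx":-17,"dy":0,"dz":0,"spin":0},{"dx":-20.5,"dy":0,"dz":0,"spin":0},{"dx":-20.5,"dy":0,"dz":0,"spin":0}]' 50; python3 - <<'E'
from tool import *
show(); tow(178,6.5,230); tow(178,6.5,118)
C=cam("wrist"); cv2.imwrite("pics/w12.png",C[0])
E
```

```text
time: 18.35
tool_pos: [467.8, 76.1, 235.2]
tcp_rot: [1.441, 1.558, -0.005]
contact_force: [0.4, 0.1, 0.2]
grip_width: 45.8
18.35 [467.8  76.1 235.2] toolX [ 0.013 -0.    -1.   ] F [0.4 0.1 0.2] grip 45.8 q [-0.    0.23  1.65 -0.    1.24 -0.12]
d cm [ 0.77 17.36 16.48] heading toolY 0.1242 spin -0.0004 
d cm [11.97 17.22 16.46] heading toolY 0.1242 spin -0.0004
```

View pics/w12.png

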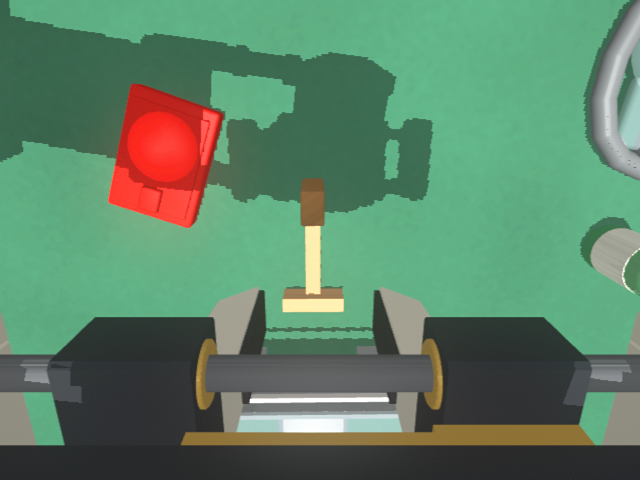

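```bash
python3 -m crank '[{"dx":0,"dy":17.3,"dz":16.5,"spin":0},{"dx":0,"dy":17.3,"dz":16.5,"spin":0},{"dx":0,"dy":17.3,"dz":16.5,"spin":0},{"dx":0,"dy":17.3,"dz":16.5,"spin":0},{"dx":0,"dy":17.3,"dz":16.5,"spin":0},{"dx":0,"dy":17.3,"dz":16.5,"spin":0},{"dx":0,"dy":17.3,"dz":16.5,"spin":0},{"dx":0,"dy":17.3,"dz":16.5,"spin":0},{"dx":0,"dy":17.3,"dz":16.5,"spin":0}]' 0; python3 - <<'E'
from tool import *
show();o,R=st(); print(g2w(*o["tool_pos"][:2])); tow(178,6.5,118)
C=cam("wrist"); cv2.imwrite("pics/w13.png",C[0])
C=cam("scene"); crop(C[0],220,150,400,330,4,"pics/s13.png")
C=cam("top"); crop(C[0],320,170,440,290,5,"pics/t13.png")
E
```

```text
time: 19.15
tool_pos: [655.7, -65.8, 226.3]
tcp_rot: [-1.971, 1.567, 2.866]
contact_force: [0.2, -0.4, 0.7]
grip_width: 0.1
19.15 [655.7 -65.8 226.3] toolX [-0.003  0.001 -1.   ] F [ 0.2 -0.4  0.7] grip 0.1 q [-0.22  0.6   1.1   0.    1.44 -0.34]
[173.1   7.2]
d cm [10.83  0.52  0.08] heading toolY 0.124 spin -0.0006
```

View pics/s13.png

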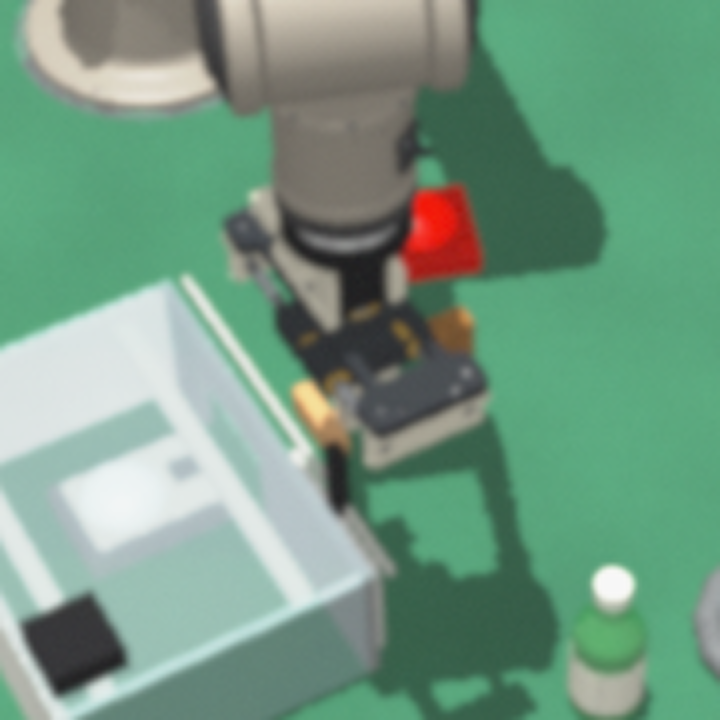

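View pics/t13.png

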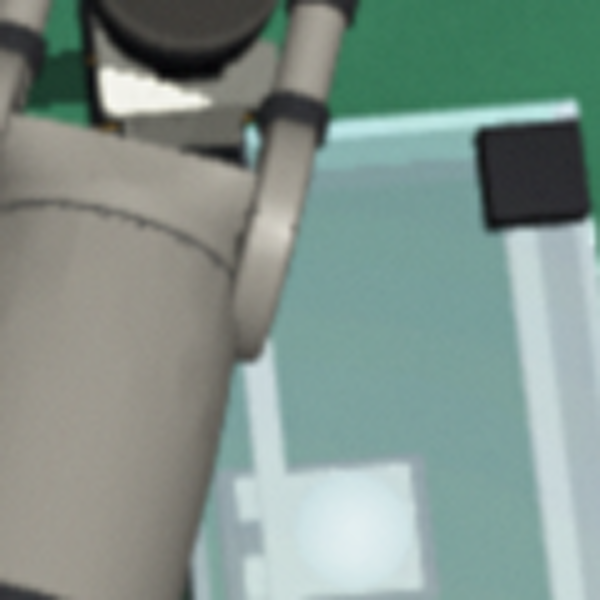

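```bash
python3 -m crank '[{"dx":0,"dy":0.7,"dz":0.1,"spin":0},{"dx":2,"dy":0.7,"dz":0.1,"spin":0},{"dx":4,"dy":0.7,"dz":0.1,"spin":0},{"dx":6,"dy":0.7,"dz":0.1,"spin":0},{"dx":8,"dy":0.7,"dz":0.1,"spin":0},{"dx":9.5,"dy":0.7,"dz":0.1,"spin":0},{"dx":10.8,"dy":0.7,"dz":0.1,"spin":0},{"dx":10.8,"dy":0.7,"dz":0.1,"spin":0},{"dx":10.8,"dy":0.7,"dz":0.1,"spin":0}]' 0; python3 - <<'E'
from tool import *
show();o,R=st(); print(g2w(*o["tool_pos"][:2])); tow(165,6.5,118)
C=cam("wrist"); cv2.imwrite("pics/w14.png",C[0])
C=cam("scene"); crop(C[0],240,200,380,320,5,"pics/s14.png")
E
```

```text
time: 20.05
tool_pos: [663.2, -65.7, 120.4]
tcp_rot: [-1.778, 1.57, 3.06]
contact_force: [1.0, 0.6, 0.2]
grip_width: 0.4
20.05 [663.2 -65.7 120.4] toolX [-0.001  0.    -1.   ] F [1.  0.6 0.2] grip 0.4 q [-0.21  0.69  1.23 -0.    1.22 -0.34]
[180.5   6.4]
d cm [ 0.25 -1.55 -0.01] heading toolY 0.1248 spin 0.0002
```

View pics/s14.png

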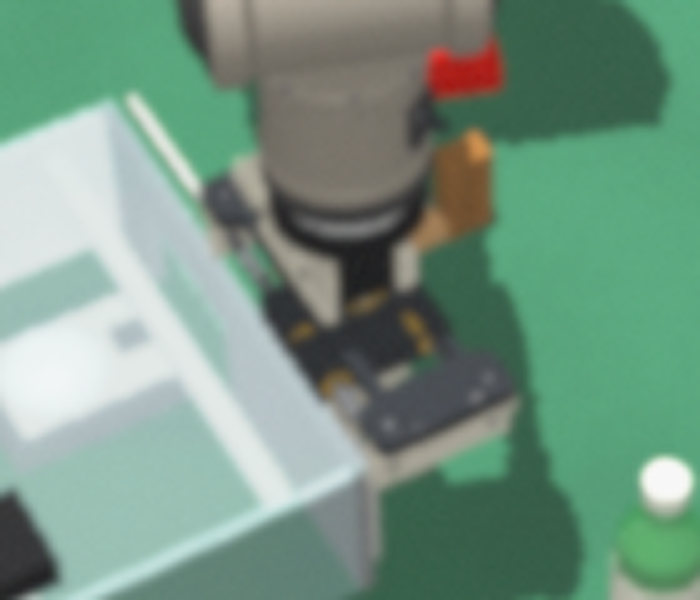

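View pics/w14.png

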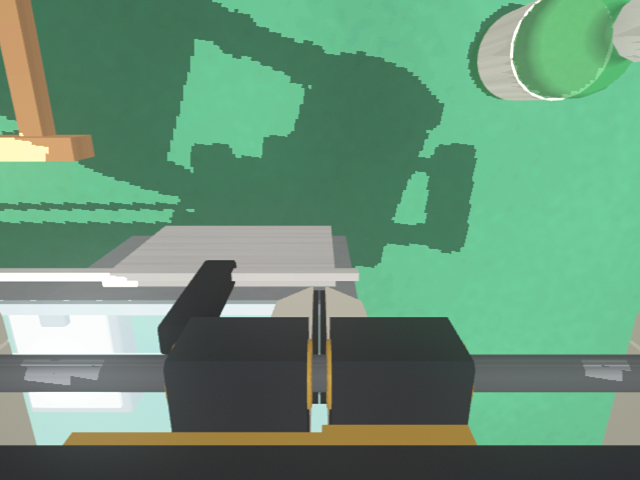

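```bash
python3 -m crank '[{"dx":0,"dy":-0.7,"dz":0,"spin":0},{"dx":0,"dy":-1.4,"dz":0,"spin":0},{"dx":0,"dy":-2.1,"dz":0,"spin":0},{"dx":0,"dy":-2.8,"dz":0,"spin":0},{"dx":0,"dy":-3.5,"dz":0,"spin":0},{"dx":0,"dy":-4.2,"dz":0,"spin":0},{"dx":0,"dy":-4.9,"dz":0,"spin":0},{"dx":0,"dy":-5.6,"dz":0,"spin":0},{"dx":0,"dy":-6.3,"dz":0,"spin":0}]' 0; python3 - <<'E'
from tool import *
show();o,R=st(); print(g2w(*o["tool_pos"][:2])); tow(45,6.5,118)
C=cam("wrist"); cv2.imwrite("pics/w15.png",C[0])
E
```

```text
time: 20.9
tool_pos: [600.8, -74.4, 120.6]
tcp_rot: [1.127, 1.57, -0.32]
contact_force: [2.5, 0.4, 2.1]
grip_width: 0.5
20.9 [600.8 -74.4 120.6] toolX [ 0.001 -0.    -1.   ] F [2.5 0.4 2.1] grip 0.5 q [-0.25  0.58  1.44 -0.    1.12 -0.37]
[117.5   5.5]
d cm [ 0.25 -7.25 -0.09] heading toolY 0.124 spin -0.0006
```

View pics/w15.png

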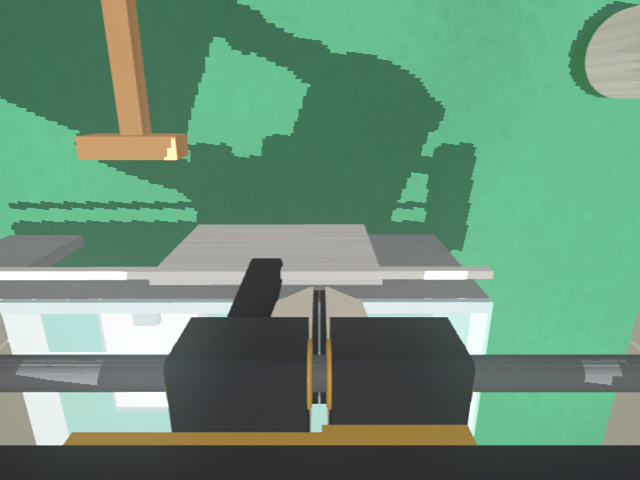

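```bash
python3 -m crank '[{"dx":0,"dy":-0.7,"dz":0,"spin":0},{"dx":0,"dy":-1.4,"dz":-0.1,"spin":0},{"dx":0,"dy":-2.1,"dz":-0.1,"spin":0},{"dx":0,"dy":-2.8,"dz":-0.1,"spin":0},{"dx":0,"dy":-3.5,"dz":-0.1,"spin":0},{"dx":0,"dy":-4.2,"dz":-0.1,"spin":0},{"dx":0,"dy":-4.9,"dz":-0.1,"spin":0},{"dx":0,"dy":-5.6,"dz":-0.1,"spin":0},{"dx":0,"dy":-6.3,"dz":-0.1,"spin":0},{"dx":0,"dy":-6.9,"dz":-0.1,"spin":0},{"dx":0,"dy":-7.4,"dz":-0.1,"spin":0},{"dx":0,"dy":-7.8,"dz":-0.1,"spin":0},{"dx":0,"dy":-7.8,"dz":-0.1,"spin":0}]' 0; python3 - <<'E'
from tool import *
show();o,R=st(); print(g2w(*o["tool_pos"][:2]))
C=cam("wrist"); cv2.imwrite("pics/w16.png",C[0])
E
```

```text
time: 22.03
tool_pos: [522.5, -82.7, 120.1]
tcp_rot: [-1.994, 1.569, 2.843]
contact_force: [-0.2, -0.5, -0.3]
grip_width: 0.2
22.03 [522.5 -82.7 120.1] toolX [-0.001  0.    -1.   ] F [-0.2 -0.5 -0.3] grip 0.2 q [-0.3   0.46  1.66 -0.    1.02 -0.43]
[38.9  7. ]
```

View pics/w16.png

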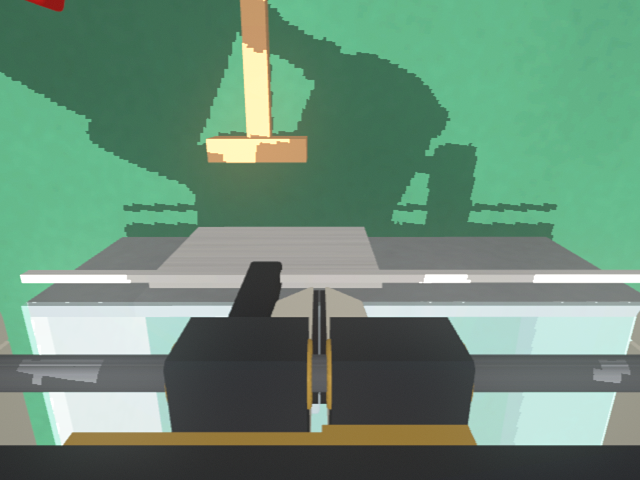

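```bash
python3 - <<'E'
from tool import *
C=cam("wrist")
for p in ((198,227),(365,227)): g=ray(C,*p,5); print(g2w(*g[:2]))
for p in ((198,227),(365,227)): g=ray(C,*p,93); print(g2w(*g[:2]))
for p in ((151,285),(382,283)): g=ray(C,*p,93); print(g2w(*g[:2]))
E
python3 -m crank '[{"dx":0,"dy":-0.3,"dz":0,"spin":0},{"dx":0,"dy":-0.6,"dz":0,"spin":0},{"dx":0,"dy":-0.8,"dz":0,"spin":0},{"dx":0,"dy":-0.8,"dz":0,"spin":0}]' 0; python3 - <<'E'
from tool import *
show();o,R=st(); print(g2w(*o["tool_pos"][:2]))
E
```

```text
[-43.6   9.2]
[71.6  9.2]
[-16.7  35.6]
[61.4 35.6]
[-42.4   5.9]
[70.7  7. ]
time: 22.47
tool_pos: [515.3, -83.7, 120.1]
tcp_rot: [-2.03, 1.57, 2.806]
contact_force: [1.1, -0.0, -0.3]
grip_width: 0.7
22.47 [515.3 -83.7 120.1] toolX [-0.001  0.    -1.   ] F [ 1.1 -0.  -0.3] grip 0.7 q [-0.31  0.45  1.68  0.    1.01 -0.43]
[31.6  6.9]
```

```bash
python3 -m crank '[{"dx":0,"dy":-0.2,"dz":0,"spin":0},{"dx":0,"dy":-0.4,"dz":0,"spin":0},{"dx":0,"dy":-0.5,"dz":0,"spin":0}]' 0; python3 -m crank '[{"dx":0,"dy":-0.1,"dz":0,"spin":0}]' 0; python3 -m crank '[{"dx":0,"dy":-0.1,"dz":0,"spin":0}]' 0;python3 -m crank '[{"dx":0,"dy":-0.1,"dz":0,"spin":0}]' 0; python3 - <<'E'
from tool import *
show();o,R=st(); print(g2w(*o["tool_pos"][:2]))
C=cam("wrist"); cv2.imwrite("pics/w17.png",C[0]); crop(C[0],120,210,420,300,2.6,"pics/w18.png")
E
```

```text
time: 22.72
tool_pos: [510.6, -84.4, 120.2]
tcp_rot: [-2.687, 1.571, 2.15]
contact_force: [1.3, 0.9, -0.2]
grip_width: 0.5
time: 22.8
tool_pos: [509.7, -84.5, 120.2]
tcp_rot: [-2.763, 1.571, 2.073]
contact_force: [2.3, 0.5, -1.1]
grip_width: 0.3
time: 22.88
tool_pos: [508.9, -84.7, 120.2]
tcp_rot: [1.579, 1.57, 0.132]
contact_force: [5.9, 2.6, -2.8]
grip_width: 0.5
time: 22.97
tool_pos: [508.8, -84.7, 120.3]
tcp_rot: [1.532, 1.568, 0.085]
contact_force: [9.3, 4.3, -4.7]
grip_width: 0.5
22.97 [508.8 -84.7 120.3] toolX [ 0.003  0.    -1.   ] F [ 9.3  4.3 -4.7] grip 0.5 q [-0.31  0.44  1.7   0.    1.   -0.44]
[25.   6.7]
```

View pics/w17.png

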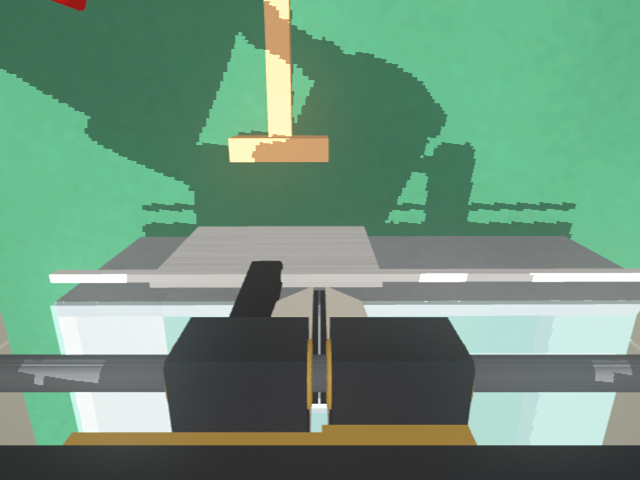

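```bash
python3 -m crank '[{"dx":0,"dy":0,"dz":0,"spin":0},{"dx":0,"dy":0,"dz":0,"spin":0}]' 0; python3 -m crank '[{"dx":0,"dy":0.7,"dz":0,"spin":0},{"dx":0,"dy":1.5,"dz":0,"spin":0},{"dx":0,"dy":2.5,"dz":0,"spin":0},{"dx":-3,"dy":3,"dz":0,"spin":0},{"dx":-7,"dy":3,"dz":0,"spin":0},{"dx":-11,"dy":3,"dz":-3,"spin":0},{"dx":-13,"dy":3,"dz":-10,"spin":0},{"dx":-13,"dy":3,"dz":-10,"spin":0},{"dx":-13,"dy":3,"dz":-10,"spin":0},{"dx":-13,"dy":3,"dz":-10,"spin":0}]' 0; python3 - <<'E'
from tool import *
show();o,R=st(); print(g2w(*o["tool_pos"][:2]))
C=cam("wrist"); cv2.imwrite("pics/w19.png",C[0]); 
C=cam("scene"); cv2.imwrite("pics/s19.png",C[0]); 
E
```

```text
time: 23.18
tool_pos: [508.9, -84.7, 120.3]
tcp_rot: [1.518, 1.568, 0.071]
contact_force: [6.4, 3.0, -1.9]
grip_width: 0.4
time: 24.02
tool_pos: [525.5, 19.5, 251.1]
tcp_rot: [0.945, 1.569, -0.498]
contact_force: [-0.0, -1.0, 0.0]
grip_width: 0.4
24.02 [525.5  19.5 251.1] toolX [ 0.002 -0.001 -1.   ] F [-0. -1.  0.] grip 0.4 q [-0.11  0.32  1.48 -0.    1.33 -0.24]
[ 54.5 108. ]
```

View pics/w19.png

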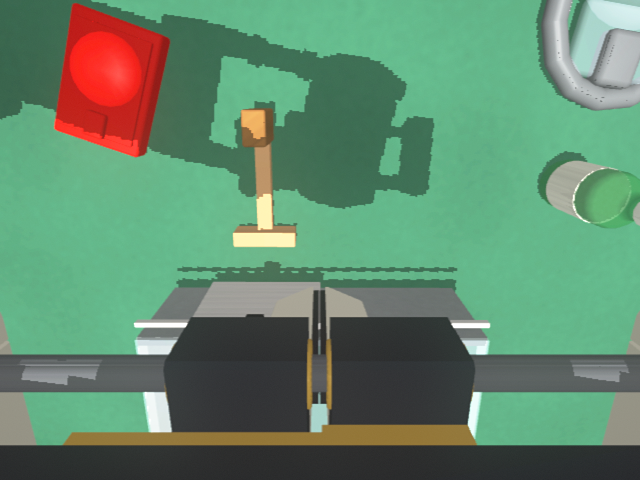

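View pics/s19.png

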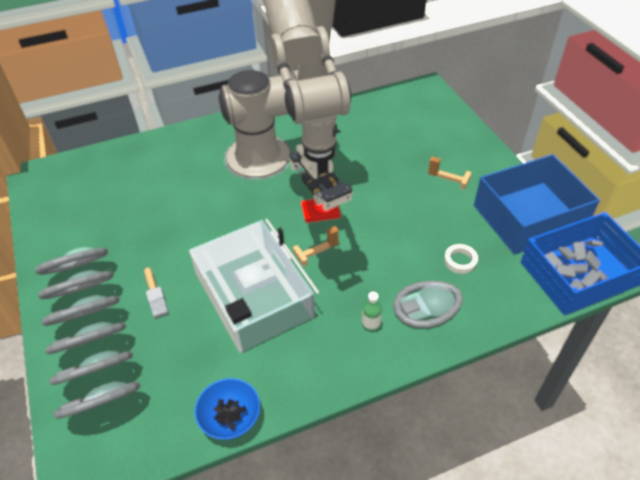

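```bash
python3 - <<'E'
from tool import *
im=cv2.imread("pics/w19.png"); crop(im,140,270,480,340,2.3,"pics/w20.png")
a=cv2.imread("pics/scene0.png"); b=cv2.imread("pics/s19.png"); d=cv2.absdiff(a,b).max(2)
cv2.imwrite("pics/d.png",d*3)
T=cam("top"); crop(T[0],220,150,460,330,3.3,"pics/t20.png")
E
```

```text
(no output)
```

View pics/w20.png

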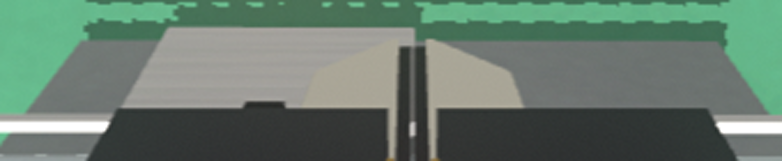

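View pics/t20.png

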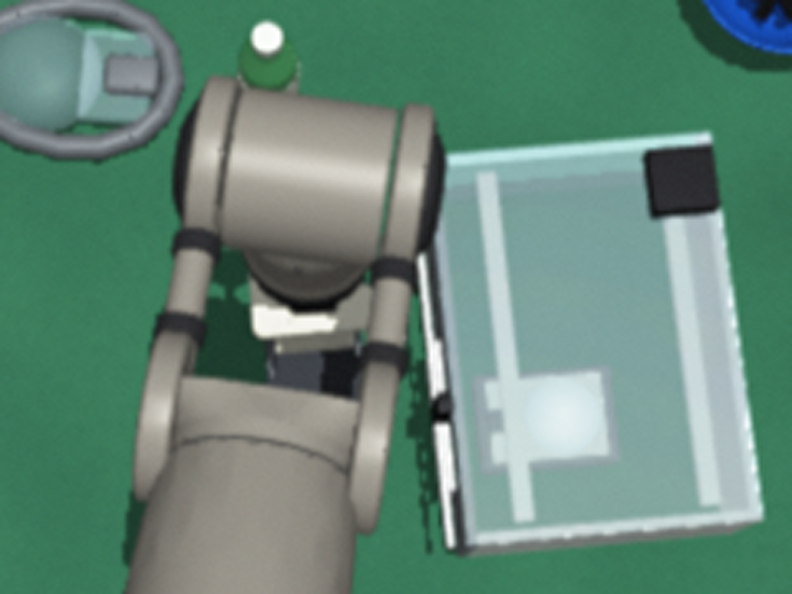

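View pics/d.png

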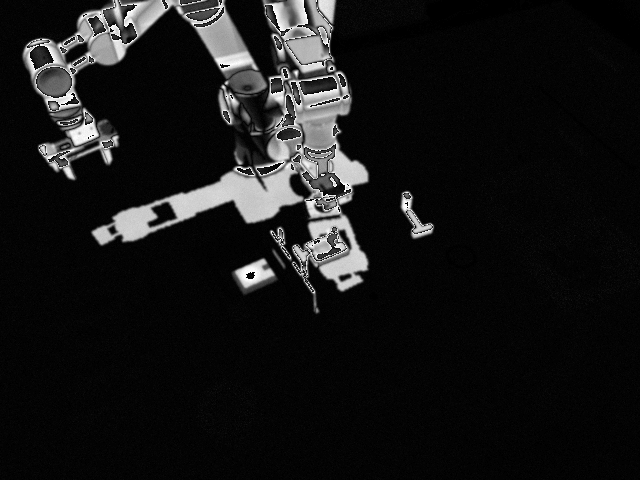

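```bash
python3 -c "
from plant import bot
print(bot.close_job())"
```

```text
the job is handed in; nothing more can be done
None
```

I finished the job and handed it in at about 24 s of the 64 s allowed; no verdict was reported.

**What I did:**
- I took the right-hand stick of the two by its handle.
- The carrier stood about 18 mm off the port's axis. I nudged it sideways with the end of the stick's head until it was centred to about 1 mm.
- I then pushed it square through the port. The head's front face went about 23 mm past the wall's outer face, which puts the carrier's rear end about 15 mm beyond the inner face.
- I drew the stick out and laid it flat in front of the box, then slid the shutter along by its lug. It stopped moving and the force rose to about 10 N, which I took as its stop.

**Last checks:**
- The top and scene pictures show the carrier wholly inside the box.
- The wrist picture shows the stick lying flat on its underside, with the handle upright.
- Comparing the first and last scene pictures shows no movement of the bystanders, the red carrier or the other stick. The arm was clear of everything at hand-in.

**Disagreements:**
- The wall's position differed by about 4 mm between the first fit from the top and scene cameras and the wrist fit. I used the wrist fit, which agreed with itself on a second look and put the open shutter at about 133 mm.
- A rough reading of the last wrist picture put the shutter's middle 2–3 mm past shut. I put this down to measuring error, given the hard stop.

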